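# Load a bare circuit board onto the bench tester with the lifting spatula

## Task

Slide the steel spatula under the circuit board, lift the board on it, and gently set it down centred and square on the tester's dark rubber pad, long side along the pad's long side; never touch the board with the gripper, keep it level, and leave the fan, carton and power supply alone. Set the spatula back down flat on the bench, clear of the tester, and raise the tester's screen to about 60 degrees from flat and leave it there.

Things in the scene. Friction and masses are not known exactly. Their poses are not given: they have to be found in the camera images.
- board: Circuit board 140 x 116 x 3 mm on four round standoffs (10 mm diameter, 10 mm tall) at (+-63, +-51) mm, so a 10 mm high gap lies under it, 92 mm wide seen along its long axis. Heatsink and connectors reach 28 mm above the feet. About 0.12 kg, weight about central. Origin: centre, at the level of the standoffs' feet; x along the 140 mm side, z up. Bench at z = 0.
- spatula: Lifting spatula, stands by itself on its dark steel blade: 130 mm long (x -65 to +65), 64 wide, 3 thick. At the back a cranked 8 mm rod climbs from x -61, z 5 mm to x -78, z 53 mm, to a black grip 56 mm long (x), 18 wide (y), 26 tall. 0.15 kg, weight near x -40 mm: grip hard (40 N or more) or it turns. Origin: centre of the blade's underside; x from grip to blade tip, z up.
- spatula_grip (a point): Centre of the spatula's grip, at (-110, 0, 55) mm from the spatula's origin; axes as the spatula's.
- tester: Bench tester, a fixed low grey case 280 mm (x) by 200 mm (y), top 30 mm above the bench. Origin: centre of its underside; x points away from the robot across the case, z up. The rubber pad is on the near part, the screen on the far part.
- pad (a point): Centre of the flat dark rubber pad on the tester, on its surface (1 mm at most over the 30 mm high top). The pad is 160 mm along the tester's y and 136 mm along its x, without any rim. Axes as the tester's.
- screen_hinge (a point): Middle of the screen's hinge axis, which runs along the tester's y, at (135, 0, 31) mm from the tester's origin. Axes as the tester's.
- screen_tab (a point): Grip point of the upright lug on the screen's free edge: lug 40 mm wide (along the hinge axis) x 14 mm x 36 mm tall, in front of the panel's edge, top 12 mm above this point. In the screen's frame the point is 104 mm from the hinge towards the robot and 28 mm above it. Site axes turn with the screen.
- screen (a joint): Opening angle of the screen panel (92 x 176 x 12 mm, 0.25 kg, black, hinged at its far edge): 0 = lying flat on the tester, grows as the free edge near the robot goes up and away; stop at 1.75 rad; 60 degrees = 1.05 rad. The hinge is stiff and stays where left; about 5 N at the lug moves it. Starts at 0 to 0.25 rad.
- fan: Bystander: black square cooling fan 120 x 120 x 25 mm lying flat. Origin: centre of underside.
- carton: Bystander: cardboard carton 100 x 90 x 60 mm. Origin: centre of underside.
- supply: Bystander: dark steel power supply 150 x 140 x 85 mm with round fan guard. Origin: centre of underside.
Not all that is in view belongs to the job. What is shaped like the spatula but yellow is not meant.

How it is judged:
On the way:
1. the board is lifted at least 20 mm off the bench, borne by the spatula (height (world z) of board above 0.02 m and contact force between board and spatula above 0.3 N), for 0.2 s.
At the end, for the whole second after the job is handed in: Board level and still on the pad on its feet, centre within 18 mm of the pad's, long sides within 0.17 rad; spatula still, flat on the bench (within 6 mm, 0.1 rad), off board and tester; screen at 0.87 to 1.22 rad (50 to 70 degrees) (horizontal distance between board and pad below 0.018 m and angle between the x axis of board and the y axis of tester, either way round below 0.17 rad and height (world z) of board between 0.026 and 0.034 m and angle between board's own z axis and vertical below 0.06 rad and linear speed of each of board, spatula below 0.02 m/s and contact force between board and spatula below 0.05 N and height (world z) of spatula below 0.006 m and angle between spatula's own z axis and vertical below 0.1 rad and contact force between spatula and tester below 0.05 N and value of joint screen between 0.87 and 1.22 rad); the robot touches nothing.
It fails at once if the gripper or arm touches the board (contact force between board and the fingers above 0.3 N or contact force between board and the arm above 0.3 N).
It fails at once if the board is tipped more than 0.35 rad (20 degrees) (angle between board's own z axis and vertical above 0.35 rad).
It fails at once if the board is set down hard or dropped: more than 20 N between it and the tester (contact force between board and tester above 20 N).
It fails at once if the fan, the carton or the power supply is moved more than 30 mm (distance of any of fan, carton, supply from where it was at the start of the episode above 0.03 m).
It also fails if it takes over 72 s, if anything falls off the work surface, if the arm or the gripper's body presses on something with over 40 N, if the wrist force passes 120 N, or if a joint passes its speed limit or range.

## Robot

A 7-joint arm with a two-finger parallel gripper is mounted at the origin on the work surface. World frame = base frame: x ahead of the robot, y to its left, z up, the work surface at z = 0. Lengths are in m, angles in rad, forces in N, time in s.
With the tool pointing down it reaches from about 0.35 to 0.9 m from the base axis. Payload 8.1 kg.
Tool frame: the origin (TCP) lies midway between the tips of the shut fingers; the grasp point (between the pads) lies 19 mm behind it; x points along the fingers, z is the direction in which the jaws open and shut, and the axes are right-handed (so a half turn about x gives the same grasp; the last joint's range is limited). The gripper opens to 92 mm and grips with 3 to 60 N. Pads are 19 mm wide; open, the fingers measure 130 mm over their backs; the gripper's body (75 mm by 190 mm) begins 47 mm behind the grasp point.
Start: joints at [-1.368, 0.434, 0.025, 1.573, -0.012, 1.134, -0.075], TCP at [0.188, 0.596, 0.227] pointing down, gripper open.
Joint ranges: [-2.62, 2.62], [-0.44, 2.09], [-1.27, 1.32], [0.08, 2.57], [-1.32, 4.46], [0.12, 2], [-2.74, 2.74]. Speed limits (rad/s): [2.22, 2.22, 3.01, 3.01, 3.14, 3.14, 3.14].

## Interface

Orientations are given as a rotation vector (axis times angle).
In Python, from cell import arm gives the robot as it stands. The module is installed in compiled form; this text tells all that it offers.
- The arm moves only by the tool move_arm, never from a script. Its argument "steps" is text: rows parted by semicolons, each of 5 numbers parted by spaces: the shift along the tool's x, y, z in m, then the turn about the tool's x in rad, then the closure in counts, from 0 (fully open) to 255 (shut). A call has 1 to 10 rows; each row is the pose to reach, as a shift and turn from the pose commanded when the call began, along the tool's axes at that moment; what a row does not reach only later rows make up. A row lasts 1/12 s, in which the tool goes at most 41.7 mm and 7.16 degrees, less where a joint would pass 70% of its speed; a pose out of reach is approached as far as the arm can. A call with a gripper value outside its range is refused whole. The fingers move at their own pace and stop on an object; "squeeze" is the grip in N (left out, the last holds). Time passes only in rows, so rows that repeat a pose let the fingers close. It gives the time, the measured TCP pose, the force and the opening at its end, in the units of the state.
- arm.observe(): the state, without advancing time (a new reading comes with each control period).
- arm.get_image(name): name is "side" or "top"; returns a dict with "img" (420x560x3 uint8, blue, green, red), "z_map" (420x560 float32, m along the optical axis (not along the pixel's ray), 0 where there is no reading), "vfov" (degrees; the focal length in pixels is half the picture's height over the tangent of half this angle, whatever the lens; pixels are square), "cx", "cy" (the principal point, pixels), "k1" (the pictures are not rectified: a ray, as slopes to the right and down, at radius r is drawn at 1 + k1 r^2 times it, then the intrinsics apply), "extrinsics" (4x4, takes a point from camera to world coordinates). Camera axes: x right, y up, looking along -z (the intrinsics and any distortion apply to the point x, -y, -z); pixel columns grow to the right and rows downward; lengths in m; the calibration is good to about 2 mm. A picture is of the moment at which its call begins.
- arm.sign_off(): hands the job in, once; it reports no verdict.
The state is a dict: "clock": time; "joints": joint angles; "dq": joint speeds; "joint_efforts": joint torques, N m; "position": TCP position; "ee_rot": TCP orientation; "force": force on the tool from outside, world axes, zero at the start; "ft_torque": the same for the moment, N m; "width": opening from 0.0 (shut) to 1.0 (fully open).
Only numpy, scipy, OpenCV 4.12 (cv2) and the standard library are available. Lean on these libraries where they do the work, as an engineer would, in place of code of your own. Each camera call takes 0.05 s, during which the arm holds its last target.

## Working session

There is one attempt and no reset: what is moved stays moved. The work goes in short steps, Python scripts to look and compute and a tool call to move; the robot and the scene stay as the last step left them, time stands still between calls to the robot, and variables do not carry over. Pictures are saved under pics/ and viewed, and the job is handed in when it is done.

Besides the shell and the picture viewer there is one more tool, called after "Call:" by a JSON object that holds its "name" and its "arguments", one argument or row to a line. move_arm: Moves the arm, as the interface text tells. Its arguments: {"type":"object","properties":{"steps":{"type":"string"},"squeeze":{"type":"number"}},"required":["steps"]}

```bash
mkdir -p pics
cat > h.py <<'E'
import numpy as np, cv2
from cell import arm
from scipy.spatial.transform import Rotation as R
def cam(n):
    d=arm.get_image(n); h,w=d['z_map'].shape
    f=h/2/np.tan(np.radians(d['vfov'])/2)
    d['f']=f
    K=np.array([[f,0,d['cx']],[0,f,d['cy']],[0,0,1.]])
    u,v=np.meshgrid(np.arange(w),np.arange(h))
    p=np.stack([u,v],-1).reshape(-1,1,2).astype(float)
    s=cv2.undistortPoints(p,K,np.array([d['k1'],0,0,0.]),None,None,None).reshape(h,w,2)
    z=d['z_map']; P=np.stack([s[...,0]*z,-s[...,1]*z,-z,np.ones_like(z)],-1)
    d['W']=(P@d['extrinsics'].T)[...,:3]; d['W'][z==0]=np.nan
    return d
def st():
    o=arm.observe()
    print({k:np.round(v,4).tolist() for k,v in o.items()}); r=R.from_rotvec(o['ee_rot']).as_matrix(); print(np.round(r,3)); return o,r
E
python3 - <<'E'
from h import *
st()
for n in ['side','top']:
    d=cam(n); cv2.imwrite(f'pics/{n}0.png',d['img']); np.savez(f'{n}0.npz',W=d['W'],img=d['img']); print(n,d['k1'],d['f'],d['extrinsics'])
E
```

```text
{'clock': 0.0, 'joints': [-1.3676, 0.4352, 0.025, 1.5741, -0.0117, 1.134, -0.0751], 'dq': [0.0017, -0.0024, -0.0015, 0.0004, 0.0003, -0.0002, 0.0012], 'joint_efforts': [0.0009, -66.7865, 0.9856, -31.4461, -0.0604, 0.0424, 0.0002], 'position': [0.188, 0.5955, 0.226], 'ee_rot': [-0.982, 1.3397, 0.9803], 'force': [-0.3606, 0.5686, -0.73], 'ft_torque': [0.021, -0.0044, -0.0211], 'width': 0.9985}
[[-0.    -0.954  0.301]
 [-0.002  0.301  0.954]
 [-1.    -0.    -0.002]]
side -0.05497222901280476 522.9761984300117 [[ 0.99375877  0.08379843 -0.07362962  0.4499068 ]
 [-0.11015458  0.633094   -0.76619707 -1.12119424]
 [-0.01759164  0.76952571  0.6383735   1.01835976]
 [ 0.          0.          0.          1.        ]]
top -0.12302998230232394 535.2973585512173 [[ 1.18627826e-02  9.83424157e-01 -1.80931485e-01  2.99196456e-01]
 [-9.99927057e-01  1.20777978e-02  8.66674807e-05  3.22183006e-02]
 [ 2.27048479e-03  1.80917259e-01  9.83495699e-01  1.62648390e+00]
 [ 0.00000000e+00  0.00000000e+00  0.00000000e+00  1.00000000e+00]]
```

```bash
ls pics
```

```text
side0.png
top0.png
```

View pics/top0.png

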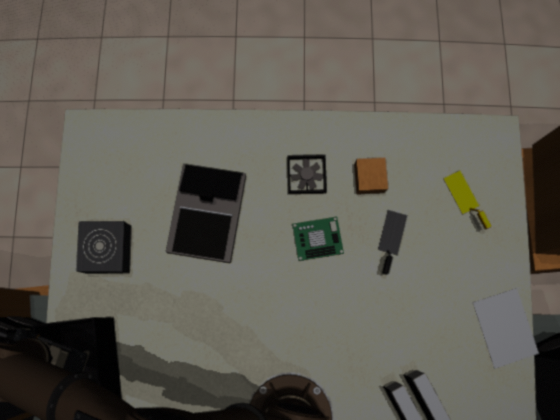

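View pics/side0.png

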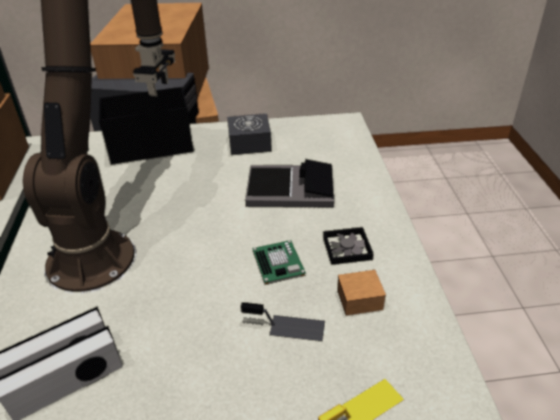

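The top view shows the board at (318,239), the spatula blade at (393,232) with its grip at (385,262), the pad at (200,234), and the screen at (213,183) with its lug at (206,197). The fan, carton and supply are at (307,174), (371,175) and (103,246). The side view shows the same layout.

```bash
python3 - <<'E'
from h import *
for n,rois in [('top',dict(board=(285,210,350,268),blade=(372,200,412,278),pad=(160,155,250,270),fan=(280,148,335,200),carton=(350,150,395,200),supply=(70,212,140,280))),('side',dict(board=(245,235,312,290),blade=(232,295,335,345),tester=(240,155,345,212)))]:
    d=np.load(n+'0.npz');W=d['W'];img=d['img']
    bench=W[...,2][np.abs(W[...,2])<0.012]; print(n,'bench z',np.nanmedian(bench),np.nanstd(bench))
    for k,(a,b,c,e) in rois.items():
        w=W[b:e,a:c];im=img[b:e,a:c]; big=cv2.resize(im,None,fx=6,fy=6,interpolation=cv2.INTER_NEAREST); cv2.imwrite(f'pics/{n}_{k}.png',big)
        z=w[...,2]; print(k,'z pct',np.round(np.nanpercentile(z,[1,5,25,50,75,95,99]),4))
        m=z>0.006
        p=w[m][:,:2].astype(np.float32); 
        if len(p)>20:
            r=cv2.minAreaRect(p*1000); print('  ',np.round(r[0],1),np.round(r[1],1),round(r[2],2),len(p))
E
python3 - <<'E'
import cv2,numpy as np
ims=[cv2.imread(f'pics/top_{k}.png') for k in ['board','blade','pad']]
c=np.zeros((700,1200,3),np.uint8);x=0
for i in ims:
    c[:i.shape[0],x:x+i.shape[1]]=i;x+=i.shape[1]
cv2.imwrite('pics/c0.png',cv2.resize(c,(800,467)))
E
```

```text
top bench z 0.00020826178066335466 0.00388747215066382
board z pct [-0.0077 -0.0051 -0.0002  0.0054  0.0146  0.0243  0.0303]
   [530.5 -79. ] [197.1 173.1] 89.45 1829
blade z pct [-0.0084 -0.006  -0.0019  0.001   0.0039  0.0129  0.07  ]
   [ 534.3 -308.9] [122.  241.9] 88.4 445
pad z pct [-0.0076 -0.0046  0.0009  0.0268  0.0333  0.0586  0.0701]
   [612.7 271. ] [361.9 282.3] 1.2 6245
fan z pct [-0.0079 -0.0051 -0.0007  0.0033  0.0152  0.0264  0.0304]
   [735.8 -48.6] [165.8 169.2] 0.7 1134
carton z pct [-0.0076 -0.0051  0.0001  0.0106  0.0591  0.0642  0.0675]
   [ 737.2 -253. ] [156.9 140.8] 0.56 1196
supply z pct [-0.0076 -0.0045  0.0011  0.0747  0.0852  0.0897  0.0927]
   [500.8 577.4] [212.7 222.5] 2.76 2899
side bench z 0.00047920402488310643 0.002742544341975397
board z pct [-0.0044 -0.0026  0.0001  0.0027  0.0144  0.0244  0.0292]
   [535.7 -78.7] [170.7 175.6] 88.31 1533
blade z pct [-0.0045 -0.003  -0.0007  0.001   0.0028  0.0485  0.0678]
   [ 516.6 -281.6] [145.6 197.1] 83.4 401
tester z pct [-0.0042 -0.0022  0.0017  0.0278  0.0326  0.0589  0.0723]
   [611.7 300.6] [316.7 357.6] 79.74 3729
```

View pics/c0.png

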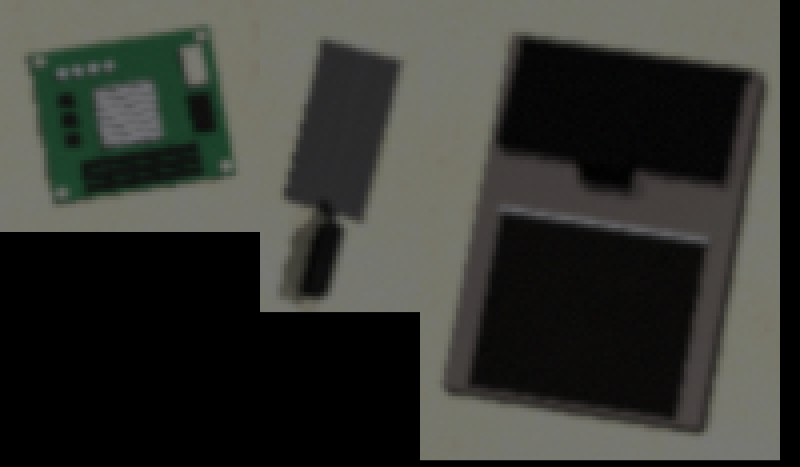

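```bash
cat >> h.py <<'E'
def rays(d):
    h,w=d['z_map'].shape;f=d['f'];K=np.array([[f,0,d['cx']],[0,f,d['cy']],[0,0,1.]])
    def g(uv,z):
        s=cv2.undistortPoints(np.asarray(uv,float).reshape(-1,1,2),K,np.array([d['k1'],0,0,0.]),None,None,None).reshape(-1,2)
        E=d['extrinsics']; v=np.c_[s[:,0],-s[:,1],-np.ones(len(s))]@E[:3,:3].T
        return E[:3,3]+v*((z-E[2,3])/v[:,2])[:,None]
    return g
def fit(d,roi,maskf,z):
    a,b,c,e=roi; im=d['img'][b:e,a:c].astype(int); S=8
    big=cv2.resize(d['img'][b:e,a:c],None,fx=S,fy=S,interpolation=cv2.INTER_CUBIC).astype(int)
    m=maskf(big).astype(np.uint8)
    n,l,s,_=cv2.connectedComponentsWithStats(m); k=1+np.argmax(s[1:,4]); m=(l==k).astype(np.uint8)
    m=cv2.morphologyEx(m,cv2.MORPH_CLOSE,np.ones((9,9)));
    cs,_=cv2.findContours(m,cv2.RETR_EXTERNAL,cv2.CHAIN_APPROX_NONE); ct=max(cs,key=cv2.contourArea)[:,0].astype(float)
    uv=(ct+.5)/S-.5+[a,b]
    p=rays(d)(uv,z)[:,:2]; r=cv2.minAreaRect((p*1000).astype(np.float32))
    area=cv2.contourArea((p*1000).astype(np.float32))
    return np.round(r[0],1),np.round(r[1],1),round(r[2],2),round(area/(r[1][0]*r[1][1]),3),np.round(cv2.boxPoints(r)).tolist()
E
python3 - <<'E'
from h import *
green=lambda i:(i[...,1]-i[...,2]>12)
dark=lambda t:(lambda i:(i.sum(-1)<t))
for n,R_ in [('top',dict(board=(285,210,350,268),blade=(372,200,412,252),pad=(165,203,235,268),tester=(160,155,250,270))),('side',dict(board=(245,235,312,290),blade=(268,310,335,345),pad=(244,160,293,203)))]:
    d=cam(n);im=d['img'].astype(int)
    for k,(a,b,c,e) in R_.items(): 
        q=im[(b+e)//2,(a+c)//2]; print(n,k,'centre colour',q, 'corner',im[b,a])
    print('board',fit(d,R_['board'],lambda i:(i[...,1]-i[...,2]>20)|(i.sum(-1)<170),.013))
    print('blade',fit(d,R_['blade'],dark(270),.003))
    print('pad',fit(d,R_['pad'],dark(120),.031))
    if n=='top': print('tester',fit(d,R_['tester'],dark(330),.030))
E
```

```text
top board centre colour [111 108 107] corner [109 120 120]
top blade centre colour [43 42 43] corner [106 118 119]
top pad centre colour [11 11 12] corner [106 119 119]
top tester centre colour [38 37 38] corner [106 118 118]
board (array([530.4, -80.9]), array([115.1, 139.3]), 9.93, 0.903, [[462.0, -22.0], [486.0, -159.0], [599.0, -140.0], [575.0, -2.0]])
blade (array([ 553.2, -312.1]), array([ 67.7, 133.8]), 74.71, 0.925, [[480.0, -327.0], [609.0, -362.0], [627.0, -297.0], [498.0, -262.0]])
pad (array([536.9, 271.1]), array([160.9, 136.3]), 81.72, 0.971, [[458.0, 201.0], [593.0, 182.0], [616.0, 341.0], [481.0, 361.0]])
tester (array([604.2, 259.4]), array([213.4, 292.5]), 81.63, 0.975, [[444.0, 175.0], [733.0, 133.0], [764.0, 344.0], [475.0, 386.0]])
side board centre colour [158 158 159] corner [192 206 209]
side blade centre colour [73 71 72] corner [179 193 196]
side pad centre colour [22 22 24] corner [189 204 206]
board (array([529. , -81.3]), array([115.2, 141.1]), 10.01, 0.909, [[460.0, -22.0], [485.0, -161.0], [598.0, -141.0], [573.0, -2.0]])
blade (array([ 543.9, -310.7]), array([ 60.8, 142.8]), 73.23, 0.843, [[467.0, -319.0], [603.0, -360.0], [621.0, -302.0], [484.0, -261.0]])
pad (array([535.9, 271.3]), array([150.5, 127.9]), 81.94, 0.981, [[462.0, 206.0], [589.0, 188.0], [610.0, 337.0], [483.0, 355.0]])
```

Run:
```python
from h import *
a=np.radians(-8.2); X=np.array([np.cos(a),np.sin(a)]);Y=np.array([-X[1],X[0]])
c=np.array([.5365,.2712])
for n,roi in [('top',(160,155,250,270)),('side',(240,155,345,212))]:
    W=[cam(n) for _ in range(3)]; W=np.nanmedian([d['W'] for d in W],0)
    a_,b,cc,e=roi; p=W[b:e,a_:cc].reshape(-1,3); p=p[~np.isnan(p[:,0])]
    t=np.c_[(p[:,:2]-c)@X,(p[:,:2]-c)@Y,p[:,2]]
    for lo in np.arange(-.1,.24,.01):
        m=(t[:,0]>=lo)&(t[:,0]<lo+.01)&(t[:,2]>.02); 
        if m.sum()>5:
            q=t[m]; ce=q[np.abs(q[:,1])<.012]; of=q[(np.abs(q[:,1])>.03)&(np.abs(q[:,1])<.07)]
            print(n,round(lo,3),m.sum(),'y',np.round(np.percentile(q[:,1],[1,99]),3),'zc',np.round(np.median(ce[:,2]),4) if len(ce) else '', 'zoff',np.round(np.median(of[:,2]),4) if len(of) else '')
    m=(t[:,2]>.052+(0)); m=m&(t[:,0]<.095); q=t[m&(t[:,0]>.04)]; print('high',len(q),q.mean(0) if len(q) else '',np.percentile(q,[2,98],axis=0))
im=cam('side')['img'][150:220,235:350];cv2.imwrite('pics/st.png',cv2.resize(im,None,fx=6.5,fy=6.5,interpolation=cv2.INTER_CUBIC))
```

```text
top -0.08 30 y [-0.096  0.096] zc 0.0257 zoff 0.0266
top -0.07 221 y [-0.097  0.096] zc 0.0301 zoff 0.0299
top -0.06 215 y [-0.097  0.096] zc 0.0306 zoff 0.0306
top -0.05 223 y [-0.098  0.097] zc 0.0313 zoff 0.0308
top -0.04 210 y [-0.096  0.096] zc 0.0305 zoff 0.0314
top -0.03 222 y [-0.098  0.096] zc 0.0311 zoff 0.0306
top -0.02 209 y [-0.097  0.096] zc 0.0317 zoff 0.0307
top -0.01 213 y [-0.097  0.096] zc 0.0305 zoff 0.0309
top -0.0 221 y [-0.098  0.098] zc 0.0301 zoff 0.0308
top 0.01 209 y [-0.098  0.097] zc 0.0319 zoff 0.0307
top 0.02 214 y [-0.098  0.096] zc 0.0298 zoff 0.0311
top 0.03 215 y [-0.097  0.097] zc 0.0303 zoff 0.0303
top 0.04 207 y [-0.098  0.096] zc 0.0307 zoff 0.0307
top 0.05 211 y [-0.097  0.097] zc 0.0305 zoff 0.0309
top 0.06 213 y [-0.098  0.096] zc 0.0314 zoff 0.03
top 0.07 205 y [-0.099  0.096] zc 0.0311 zoff 0.03
top 0.08 209 y [-0.098  0.095] zc 0.0292 zoff 0.0298
top 0.09 224 y [-0.099  0.095] zc 0.0325 zoff 0.03
top 0.1 249 y [-0.098  0.095] zc 0.0837 zoff 0.0302
top 0.11 283 y [-0.098  0.094] zc 0.093 zoff 0.0317
top 0.12 186 y [-0.097  0.096] zc 0.0613 
[... 421 characters left out ...]
 zoff 0.0432Traceback (most recent call last):
  File "<stdin>", line 13, in <module>
    return _quantile_unchecked(
        a, q, axis, out, overwrite_input, method, keepdims, weights)
    return _ureduce(a,
                    func=_quantile_ureduce_func,
    ...<5 lines>...
                    overwrite_input=overwrite_input,
                    method=method)
    r = func(a, **kwargs)
    result = _quantile(arr,
                       quantiles=q,
    ...<2 lines>...
                       out=out,
                       weights=wgt)
    slices_having_nans = np.isnan(arr[-1, ...])
                                  ~~~^^^^^^^^^
IndexError: index -1 is out of bounds for axis 0 with size 0
```

```bash
cat >> h.py <<'E'
def goal(x,y,z,jaw,tcp=True):
    o=arm.observe(); r=R.from_rotvec(o['ee_rot']).as_matrix()
    t=r.T@(np.array([x,y,z])-o['position'])
    j0=np.degrees(np.arctan2(r[1,2],r[0,2])); dj=(jaw-j0+180)%360-180
    print('clock',round(o['clock'],2),'pos',np.round(o['position'],4),'jaw',round(j0,2),'shift',np.round(t,4),'turn',round(-np.radians(dj),4),'F',np.round(o['force'],1),'w',round(o['width'],3),'tilt',np.round(r[:2,0],4))
    return t,-np.radians(dj)
A_T=np.radians(-8.2);TX=np.array([np.cos(A_T),np.sin(A_T)]);TY=np.array([-TX[1],TX[0]]);PAD=np.array([.5365,.2712])
def tw(px,py): return PAD+px*TX+py*TY
E
python3 -c "
from h import *
p=tw(.1062,0);print(p);goal(p[0],p[1],.13,81.8)"
```

```text
[0.64161424 0.25605281]
clock 0.35 pos [0.1882 0.5959 0.2265] jaw 72.47 shift [ 0.0966 -0.5347 -0.1875] turn -0.1628 F [ 1.1 -0.3 -0. ] w 1.003 tilt [-0.     -0.0003]
```

Call:
{"name": "move_arm", "arguments": {
  "steps": "0.05 -0.535 -0.188 -0.163 0;0.05 -0.535 -0.188 -0.163 0;0.05 -0.535 -0.188 -0.163 0;0.05 -0.535 -0.188 -0.163 0;0.05 -0.535 -0.188 -0.163 0;0.05 -0.535 -0.188 -0.163 0;0.05 -0.535 -0.188 -0.163 0;0.05 -0.535 -0.188 -0.163 0;0.05 -0.535 -0.188 -0.163 0;0.05 -0.535 -0.188 -0.163 0",
  "squeeze": 20
}}

```text
clock: 1.18
position: [0.5216, 0.3454, 0.1902]
ee_rot: [-1.103, 1.273, 1.103]
force: [1.1, 1.0, 0.0]
width: 1.0
```

```bash
python3 -c "
from h import *
p=tw(.1062,0);goal(p[0],p[1],.13,81.8)"
```

```text
clock 1.18 pos [0.5216 0.3454 0.1902] jaw 81.82 shift [ 0.0602 -0.1315 -0.0714] turn 0.0003 F [1.1 1.  0. ] w 1.0 tilt [0.0003 0.0003]
```

Call:
{"name": "move_arm", "arguments": {
  "steps": "0.02 -0.04 -0.022 0 0;0.04 -0.08 -0.044 0 0;0.05 -0.12 -0.066 0 0;0.05 -0.131 -0.071 0 0;0.05 -0.131 -0.071 0 0;0.05 -0.131 -0.071 0 0"
}}

```text
clock: 1.68
position: [0.6412, 0.255, 0.1391]
ee_rot: [-1.101, 1.277, 1.099]
force: [0.1, 0.7, 0.0]
width: 0.999
```

```bash
python3 -c "
from h import *
p=tw(.1062,0);goal(p[0],p[1],.0678,81.8)"
```

```text
clock 1.68 pos [0.6412 0.255  0.1391] jaw 81.56 shift [ 0.0713 -0.0003  0.0012] turn -0.0042 F [0.1 0.7 0. ] w 0.999 tilt [-0.0005 -0.0016]
```

Call:
{"name": "move_arm", "arguments": {
  "steps": "0.03 0 0.001 0 0;0.055 0 0.001 0 0;0.071 0 0.001 0 0;0.071 0 0.001 0 0;0.071 0 0.001 0 0"
}}

```text
clock: 2.1
position: [0.6386, 0.2602, 0.069]
ee_rot: [-1.104, 1.274, 1.106]
force: [0.5, 0.8, -0.0]
width: 1.0
```

Run:
```python
from h import *
p=tw(.1062,0);goal(p[0],p[1],.0678,81.8)
im=cam('side')['img'][100:220,215:375];cv2.imwrite('pics/st.png',cv2.resize(im,None,fx=5,fy=5,interpolation=cv2.INTER_CUBIC))
```

```text
clock 2.1 pos [0.6386 0.2602 0.069 ] jaw 81.91 shift [ 0.0012 -0.0036 -0.0037] turn 0.002 F [ 0.5  0.8 -0. ] w 1.0 tilt [-0.0016  0.0001]
```

View pics/st.png

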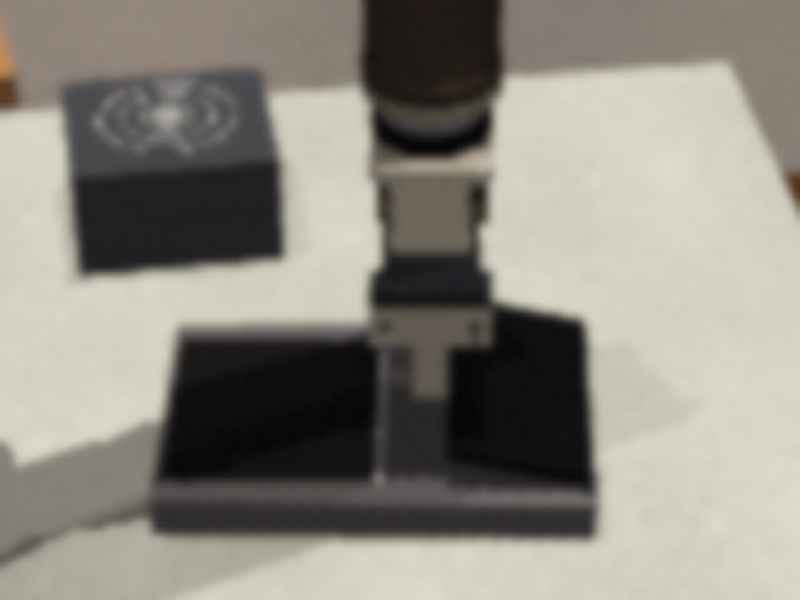

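The fingers straddle the lug at about (430,370) in the crop, just in front of the panel edge.

Call:
{"name": "move_arm", "arguments": {
  "steps": "0.001 -0.002 -0.003 0 0;0.001 -0.002 -0.003 0 0;0.001 -0.002 -0.003 0 0"
}}

```text
clock: 2.4
position: [0.6422, 0.2556, 0.0694]
ee_rot: [-1.103, 1.272, 1.102]
force: [1.0, 0.3, -0.3]
width: 1.001
```

```bash
python3 -c "
from h import *
p=tw(.1062,0);goal(p[0],p[1],.0678,81.8)"
```

```text
clock 2.4 pos [0.6422 0.2556 0.0694] jaw 81.78 shift [0.0016 0.0007 0.0004] turn -0.0003 F [ 1.   0.3 -0.3] w 1.001 tilt [0.0018 0.0006]
```

Call:
{"name": "move_arm", "arguments": {
  "steps": "0.001 0 0 0 120;0.001 0 0 0 255;0.001 0 0 0 255;0.001 0 0 0 255;0.001 0 0 0 255;0.001 0 0 0 255;0.001 0 0 0 255;0.001 0 0 0 255",
  "squeeze": 25
}}

```text
clock: 3.07
position: [0.6414, 0.2557, 0.0671]
ee_rot: [-1.103, 1.273, 1.103]
force: [-0.1, 0.4, -0.1]
width: 0.468
```

Run:
```python
from h import *
p=tw(.1062,0);goal(p[0],p[1],.0678,81.8)
# arc shifts from th0 : tool x=-dz, tool y=-dpx
f=lambda th:np.array([.201-.105*np.cos(th)+.033*np.sin(th),.031+.105*np.sin(th)+.033*np.cos(th)])
for th in np.linspace(.228,1.06,21)[1:]: d=f(th)-f(.228); print(round(th,3),np.round([-d[1],-d[0]],4))
```

```text
clock 3.07 pos [0.6414 0.2557 0.0671] jaw 81.81 shift [-0.0007 -0.0001  0.0004] turn 0.0002 F [-0.1  0.4 -0.1] w 0.468 tilt [0. 0.]
0.27 [-0.0039 -0.0024]
0.311 [-0.0077 -0.005 ]
0.353 [-0.0114 -0.0077]
0.394 [-0.0149 -0.0106]
0.436 [-0.0184 -0.0136]
0.478 [-0.0217 -0.0167]
0.519 [-0.0249 -0.02  ]
0.561 [-0.0279 -0.0235]
0.602 [-0.0308 -0.027 ]
0.644 [-0.0336 -0.0307]
0.686 [-0.0361 -0.0344]
0.727 [-0.0386 -0.0383]
0.769 [-0.0408 -0.0423]
0.81 [-0.0429 -0.0464]
0.852 [-0.0449 -0.0505]
0.894 [-0.0466 -0.0547]
0.935 [-0.0482 -0.059 ]
0.977 [-0.0496 -0.0634]
1.018 [-0.0508 -0.0678]
1.06 [-0.0519 -0.0723]
```

Width 0.468 × 92 = 43 mm, so the 40 mm lug is held. Next I raise the screen along the arc.

Call:
{"name": "move_arm", "arguments": {
  "steps": "-0.004 -0.0024 0 0 255;-0.0077 -0.005 0 0 255;-0.0114 -0.0077 0 0 255;-0.0149 -0.0106 0 0 255;-0.0184 -0.0136 0 0 255;-0.0217 -0.0167 0 0 255;-0.0249 -0.02 0 0 255;-0.0279 -0.0235 0 0 255;-0.0308 -0.027 0 0 255;-0.0336 -0.0307 0 0 255"
}}

```text
clock: 3.9
position: [0.67, 0.2521, 0.1009]
ee_rot: [-1.102, 1.276, 1.107]
force: [-7.0, 2.8, -0.6]
width: 0.433
```

Run:
```python
from h import *
p=tw(.1062,0);goal(p[0],p[1],.0678,81.8)
```

```text
clock 3.9 pos [0.67   0.2521 0.1009] jaw 81.86 shift [ 0.0332  0.0285 -0.0001] turn 0.0011 F [-7.   2.8 -0.6] w 0.433 tilt [-0.0038  0.0004]
```

Call:
{"name": "move_arm", "arguments": {
  "steps": "-0.0025 -0.0037 0 0 255;-0.005 -0.0076 0 0 255;-0.0072 -0.0116 0 0 255;-0.0093 -0.0157 0 0 255;-0.0113 -0.0198 0 0 255;-0.013 -0.024 0 0 255;-0.0146 -0.0283 0 0 255;-0.016 -0.0327 0 0 255;-0.0172 -0.0371 0 0 255;-0.0183 -0.0416 0 0 255"
}}

```text
clock: 4.73
position: [0.7125, 0.2459, 0.1205]
ee_rot: [-1.103, 1.274, 1.105]
force: [-6.9, 1.1, 4.6]
width: 0.433
```

```bash
cat > scr.py <<'E'
from h import *
def panel():
    W=np.nanmedian([cam('side')['W'] for _ in range(2)],0); p=W[100:215,240:380].reshape(-1,3); p=p[~np.isnan(p[:,0])]
    q=np.c_[(p[:,:2]-PAD)@TX,(p[:,:2]-PAD)@TY,p[:,2]]
    for l in np.arange(.1,.24,.01):
        m=(q[:,0]>l)&(q[:,0]<l+.01)&(np.abs(q[:,1]+.06)<.025)&(q[:,2]>.02)
        if m.sum()>3: print(round(l,3),m.sum(),np.round(np.median(q[m,2]),4))
    m=(q[:,0]>.12)&(q[:,0]<.23)&(np.abs(q[:,1]+.06)<.025)&(q[:,2]>.05)&(q[:,2]<.105); a=q[m]
    a=a[:,[0,2]]; c=np.median(a,0); u,s,v=np.linalg.svd(a-a.mean(0)); print('angle',np.arctan2(abs(v[0,1]),abs(v[0,0])),v[0],len(a))
E
python3 - <<'E'
from h import *
import scr
p=tw(.1062,0);goal(p[0],p[1],.0678,81.8)
scr.panel()
im=cam('side')['img'][100:220,215:375];cv2.imwrite('pics/st2.png',cv2.resize(im,None,fx=5,fy=5,interpolation=cv2.INTER_CUBIC))
E
```

```text
clock 4.73 pos [0.7125 0.2459 0.1205] jaw 81.84 shift [ 0.0528  0.0715 -0.    ] turn 0.0007 F [-6.9  1.1  4.6] w 0.433 tilt [-0.0011  0.0008]
0.1 28 0.0307
0.11 36 0.0305
0.12 28 0.0306
0.13 30 0.031
0.14 69 0.2021
0.15 130 0.2305
0.16 191 0.2317
0.17 213 0.2312
0.18 186 0.2361
0.19 165 0.2393
0.2 75 0.2286
0.21 22 0.2283
angle 1.0197555009503634 [ 0.52357428 -0.85198003] 98scr.py:3: RuntimeWarning: All-NaN slice encountered
  W=np.nanmedian([cam('side')['W'] for _ in range(2)],0); p=W[100:215,240:380].reshape(-1,3); p=p[~np.isnan(p[:,0])]
```

View pics/st2.png

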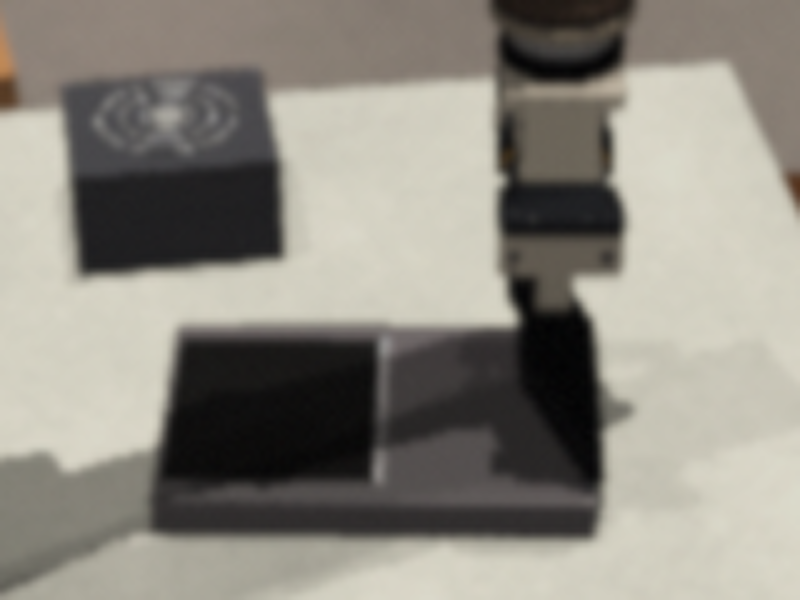

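The screen now stands at about 60° in the crop, with its free edge near (560,300). I release the lug and go up.

Call:
{"name": "move_arm", "arguments": {
  "steps": "0 0 0 0 100;0 0 0 0 0;0 0 0 0 0;0 0 0 0 0;0 0 0 0 0;-0.02 0 0 0 0;-0.05 0 0 0 0;-0.08 0 0 0 0;-0.11 0 0 0 0;-0.13 0 0 0 0"
}}

```text
clock: 5.72
position: [0.7138, 0.2454, 0.2526]
ee_rot: [-1.104, 1.27, 1.101]
force: [1.0, -0.0, -0.3]
width: 1.0
```

```bash
python3 - <<'E' 2>/dev/null
from h import *
import scr
o,r=st()
scr.panel()
# refine spatula: grip & blade
d=cam('top'); g=rays(d)
print('blade',fit(d,(372,200,412,250),lambda i:i.sum(-1)<230,.003))
W=np.nanmedian([cam('top')['W'] for _ in range(3)],0)
p=W[195:290,365:420].reshape(-1,3);p=p[~np.isnan(p[:,0])]; q=p[(p[:,2]>.055)&(p[:,2]<.08)]; r=cv2.minAreaRect((q[:,:2]*1000).astype(np.float32)); print('grip top',len(q),q.mean(0),r)
W=np.nanmedian([cam('side')['W'] for _ in range(3)],0)
p=W[290:350,225:340].reshape(-1,3);p=p[~np.isnan(p[:,0])]; q=p[(p[:,2]>.055)&(p[:,2]<.08)]; r=cv2.minAreaRect((q[:,:2]*1000).astype(np.float32)); print('grip side',len(q),q.mean(0),r)
for n,(a,b,c,e) in [('top',(365,200,420,285)),('side',(225,290,340,350))]:
    im=cam(n)['img'][b:e,a:c];cv2.imwrite(f'pics/sp_{n}.png',cv2.resize(im,None,fx=6.9,fy=6.9,interpolation=cv2.INTER_CUBIC))
E
```

```text
{'clock': 5.7167, 'joints': [-0.4667, 0.6434, 0.1243, 1.1593, -0.0763, 1.3399, 1.0779], 'dq': [-0.0061, -0.1033, 0.0303, -0.3459, -0.0, 0.4569, -0.009], 'joint_efforts': [-0.2023, -80.0962, 2.9374, -30.9361, -0.001, -0.3802, 0.008], 'position': [0.7138, 0.2454, 0.2526], 'ee_rot': [-1.1037, 1.2703, 1.1015], 'force': [1.0076, -0.0262, -0.2696], 'ft_torque': [-0.0045, -0.0675, -0.0048], 'width': 0.9996}
[[ 0.003 -0.99   0.143]
 [ 0.001  0.143  0.99 ]
 [-1.    -0.003  0.001]]
0.1 30 0.0297
0.11 40 0.0298
0.12 30 0.0301
0.13 27 0.0306
0.14 33 0.031
0.15 47 0.0318
0.16 84 0.1136
0.17 116 0.1078
0.18 118 0.2602
0.19 45 0.0661
0.2 35 0.0567
0.21 11 0.0428
angle 1.0330009816017103 [ 0.51224379 -0.85884009] 93
blade (array([ 553.7, -312.1]), array([ 62.8, 128.1]), 74.57, 0.909, [[484.0, -325.0], [607.0, -359.0], [624.0, -299.0], [500.0, -265.0]])
grip top 133 [ 0.44750083 -0.28369169  0.06633472] ((451.03271484375, -285.8065490722656), (18.925451278686523, 64.12820434570312), 74.14210510253906)
grip side 207 [ 0.44673212 -0.28749915  0.06500355] ((450.0663757324219, -285.5357666015625), (20.215238571166992, 63.0714225769043), 74.88668060302734)
```

View pics/sp_top.png

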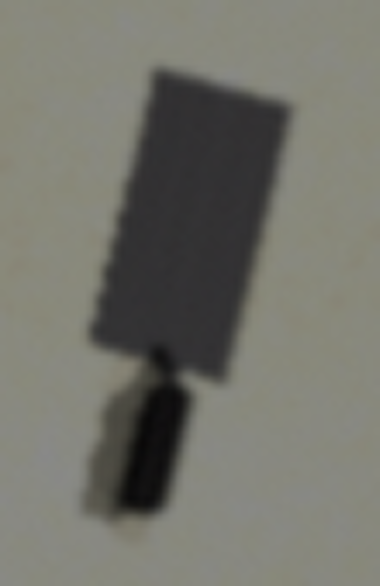

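View pics/sp_side.png

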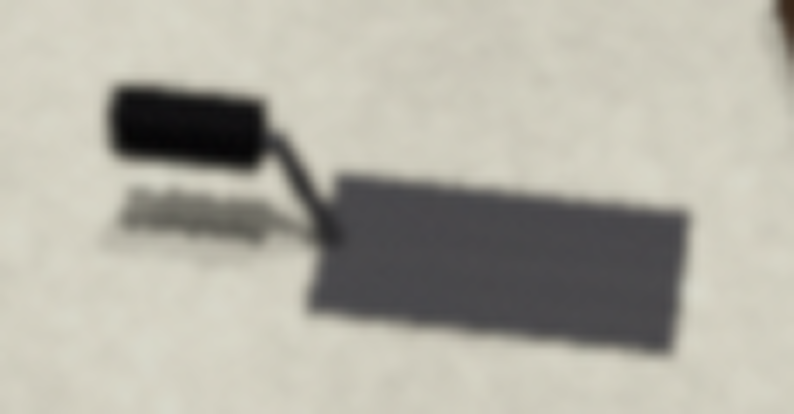

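```bash
python3 -c "
from h import *
goal(.625,.07,.22,81.8)"
```

```text
clock 6.27 pos [0.7127 0.2453 0.2481] jaw 81.81 shift [ 0.0283  0.0618 -0.1859] turn 0.0002 F [-0.1 -0.5 -0.6] w 0.999 tilt [-0.0013 -0.0006]
```

Call:
{"name": "move_arm", "arguments": {
  "steps": "0.003 0.006 -0.019 0.11 0;0.006 0.012 -0.038 0.22 0;0.009 0.018 -0.056 0.33 0;0.012 0.024 -0.074 0.44 0;0.015 0.03 -0.093 0.55 0;0.018 0.036 -0.112 0.66 0;0.021 0.043 -0.13 0.77 0;0.024 0.05 -0.149 0.88 0;0.026 0.056 -0.167 0.99 0;0.028 0.062 -0.186 1.1 0",
  "squeeze": 60
}}

```text
clock: 7.1
position: [0.6245, 0.0695, 0.2207]
ee_rot: [-0.253, 1.556, 0.253]
force: [0.5, 0.3, -0.4]
width: 1.001
```

```bash
python3 -c "
from h import *
goal(.53,-.11,.2,-45)"
```

```text
clock 7.1 pos [0.6245 0.0695 0.2207] jaw 18.49 shift [ 0.0207 -0.1403 -0.1465] turn 1.1081 F [ 0.5  0.3 -0.4] w 1.001 tilt [-0.0002  0.0002]
```

Call:
{"name": "move_arm", "arguments": {
  "steps": "0.002 -0.014 -0.015 0.11 0;0.004 -0.028 -0.029 0.22 0;0.006 -0.042 -0.044 0.33 0;0.008 -0.056 -0.058 0.44 0;0.01 -0.07 -0.073 0.55 0;0.012 -0.084 -0.088 0.66 0;0.014 -0.098 -0.102 0.77 0;0.016 -0.112 -0.117 0.88 0;0.018 -0.126 -0.132 0.99 0;0.02 -0.14 -0.146 1.1 0"
}}

```text
clock: 7.93
position: [0.5313, -0.1102, 0.2009]
ee_rot: [0.608, 1.484, -0.608]
force: [-0.1, -0.7, 0.7]
width: 1.002
```

```bash
python3 -c "
from h import *
goal(.448,-.284,.12,-105.4)"
```

```text
clock 7.93 pos [ 0.5313 -0.1102  0.2009] jaw -44.55 shift [ 0.0809 -0.1823  0.0625] turn 1.0621 F [-0.1 -0.7  0.7] w 1.002 tilt [0.0001 0.0002]
```

Call:
{"name": "move_arm", "arguments": {
  "steps": "0.008 -0.018 0.006 0.11 0;0.016 -0.036 0.012 0.22 0;0.024 -0.054 0.018 0.33 0;0.032 -0.073 0.025 0.44 0;0.04 -0.091 0.031 0.55 0;0.048 -0.109 0.037 0.66 0;0.056 -0.128 0.044 0.77 0;0.065 -0.146 0.05 0.88 0;0.073 -0.164 0.056 0.99 0;0.081 -0.182 0.0625 1.062 0"
}}

```text
clock: 8.77
position: [0.4494, -0.284, 0.1195]
ee_rot: [1.404, 1.07, -1.405]
force: [0.7, 0.9, 0.2]
width: 1.001
```

```bash
python3 -c "
from h import *
goal(.448,-.284,.036,-105.4)"
```

```text
clock 8.77 pos [ 0.4494 -0.284   0.1195] jaw -105.4 shift [ 0.0835 -0.0013  0.0003] turn -0.0001 F [0.7 0.9 0.2] w 1.001 tilt [-0.0001 -0.    ]
```

Call:
{"name": "move_arm", "arguments": {
  "steps": "0.025 0 0 0 0;0.05 0 0 0 0;0.07 0 0 0 0;0.0835 0 0 0 0;0.0835 0 0 0 0;0.0835 0 0 0 0"
}}

```text
clock: 9.27
position: [0.4494, -0.2834, 0.0363]
ee_rot: [1.4, 1.074, -1.401]
force: [0.2, -1.1, 0.3]
width: 1.001
```

Run:
```python
from h import *
goal(.448,-.284,.036,-105.4)
for n,(a,b,c,e) in [('top',(340,190,440,290)),('side',(205,260,340,350))]:
    im=cam(n)['img'][b:e,a:c];cv2.imwrite(f'pics/sq_{n}.png',cv2.resize(im,None,fx=5,fy=5,interpolation=cv2.INTER_CUBIC))
```

```text
clock 9.27 pos [ 0.4494 -0.2834  0.0363] jaw -105.1 shift [ 0.0003 -0.0012  0.0009] turn 0.0053 F [ 0.2 -1.1  0.3] w 1.001 tilt [-0.0012  0.0004]
```

View pics/sq_side.png

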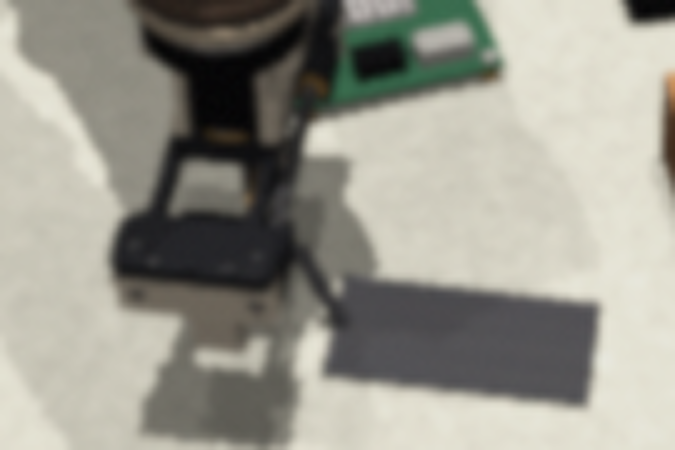

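View pics/sq_top.png

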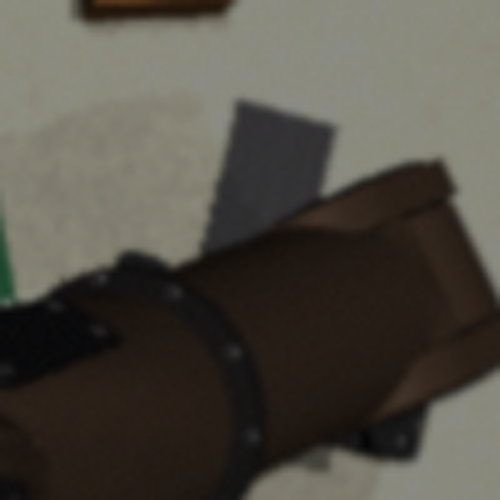

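The side view shows the fingers around the grip at (230,330), with the blade undisturbed at (465,340). I close at 60 N.

Call:
{"name": "move_arm", "arguments": {
  "steps": "0 0 0 0 128;0 0 0 0 255;0 0 0 0 255;0 0 0 0 255;0 0 0 0 255;0 0 0 0 255;0 0 0 0 255;0 0 0 0 255;0 0 0 0 255;0 0 0 0 255",
  "squeeze": 60
}}

```text
clock: 10.2
position: [0.4498, -0.2835, 0.0365]
ee_rot: [1.4, 1.073, -1.4]
force: [0.5, -0.1, 0.2]
width: 0.327
```

```bash
python3 -c "
from h import *
goal(.448,-.284,.036,-105.4)"
```

```text
clock 10.2 pos [ 0.4498 -0.2835  0.0365] jaw -105.08 shift [ 0.0005 -0.0016  0.001 ] turn 0.0056 F [ 0.5 -0.1  0.2] w 0.327 tilt [-0.  0.]
```

Call:
{"name": "move_arm", "arguments": {
  "steps": "0 0 0 0 255;0 0 0 0 255;0 0 0 0 255;0 0 0 0 255;0 0 0 0 255"
}}

```text
clock: 10.62
position: [0.4498, -0.2835, 0.0365]
ee_rot: [1.4, 1.073, -1.4]
force: [-0.1, -0.3, -1.2]
width: 0.195
```

```bash
python3 -c "
from h import *
goal(.448,-.284,.036,-105.4)"
```

```text
clock 10.62 pos [ 0.4498 -0.2835  0.0365] jaw -105.09 shift [ 0.0005 -0.0016  0.001 ] turn 0.0055 F [-0.1 -0.3 -1.2] w 0.195 tilt [-0.0001  0.    ]
```

Call:
{"name": "move_arm", "arguments": {
  "steps": "-0.004 0 0 0 255;-0.01 0 0 0 255;-0.02 0 0 0 255;-0.04 0 0 0 255;-0.06 0 0 0 255;-0.08 0 0 0 255;-0.1 0 0 0 255;-0.1 0 0 0 255;-0.1 0 0 0 255"
}}

```text
clock: 11.37
position: [0.4505, -0.2837, 0.1379]
ee_rot: [1.401, 1.071, -1.398]
force: [-0.0, -0.6, -2.0]
width: 0.193
```

```bash
cat > bl.py <<'E'
from h import *
def blade(roi,n='side',zr=(.0,.2),t=300):
    W=np.nanmedian([cam(n)['W'] for _ in range(3)],0);d=cam(n); a,b,c,e=roi
    im=d['img'][b:e,a:c].astype(int); w=W[b:e,a:c]
    sat=im.max(-1)-im.min(-1)
    m=(im.sum(-1)<t)&(im.sum(-1)>60)&(sat<14)&(w[...,2]>zr[0])&(w[...,2]<zr[1])
    n_,l,s,_=cv2.connectedComponentsWithStats(m.astype(np.uint8)); k=1+np.argmax(s[1:,4]); p=w[cv2.erode((l==k).astype(np.uint8),np.ones((3,3)))>0]
    c0=np.median(p,0); 
    for _ in range(3):
        u,s_,v=np.linalg.svd(p-p.mean(0),full_matrices=False); nn=v[2]*np.sign(v[2,2]); p=p[np.abs((p-p.mean(0))@nn)<.008]
    print('blade pts',len(p),'mean',np.round(p.mean(0),4),'normal',np.round(nn,3),'long',np.round(v[0],3),'ang',np.degrees(np.arctan2(v[0,1],v[0,0])))
    r=cv2.minAreaRect((p[:,:2]*1000).astype(np.float32)); print(np.round(r[0],1),np.round(r[1],1),round(r[2],2))
    return p
E
python3 - <<'E' 2>/dev/null
from h import *
goal(.448,-.284,.036,-105.4)
for n in ['side','top']:
    im=cam(n)['img'];cv2.imwrite(f'pics/lf_{n}.png',im)
E
```

```text
clock 11.37 pos [ 0.4505 -0.2837  0.1379] jaw -105.07 shift [ 0.1019 -0.0026  0.001 ] turn 0.0058 F [-0.  -0.6 -2. ] w 0.193 tilt [ 0.0025 -0.0006]
```

View pics/lf_side.png

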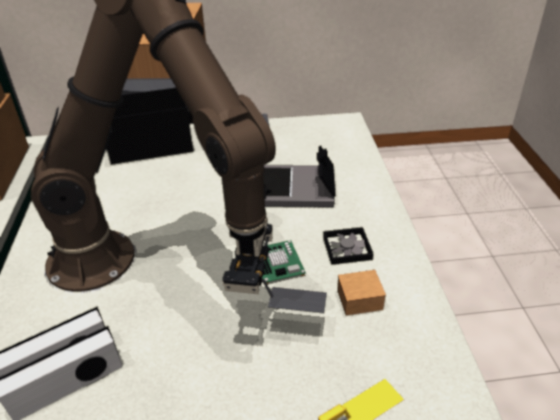

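View pics/lf_top.png

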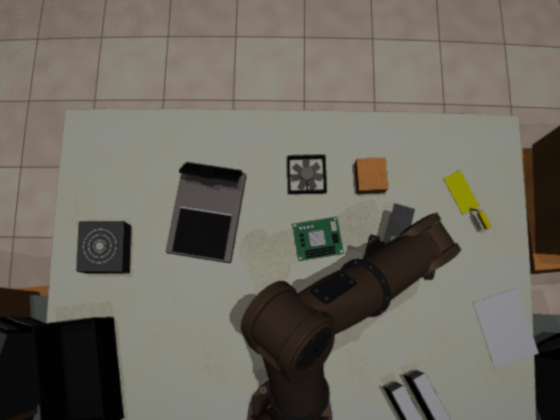

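The spatula is lifted and its blade shows at (300,300) in the side view. It looks tilted, so I measure the blade plane.

```bash
python3 - <<'E' 2>/dev/null
from bl import *
print(cam('side')['img'][300,300])
p=blade((262,280,332,318),zr=(.04,.2))
E
```

```text
[87 84 85]
blade pts 894 mean [ 0.5501 -0.3127  0.1023] normal [0.006 0.001 1.   ] long [ 0.967 -0.254 -0.006] ang -14.729611624938912
[ 550.3 -311.6] [ 54.3 123.1] 76.31
```

```bash
python3 -c "
from h import *
goal(.515,-.33,.137,-47)
goal(.577,-.349,.137,9.95)"
```

```text
clock 11.72 pos [ 0.4494 -0.2833  0.1359] jaw -105.1 shift [-0.0012  0.0755  0.028 ] turn -1.0141 F [-0.7 -0.2 -1.1] w 0.191 tilt [-0.0012  0.0004]
clock 11.72 pos [ 0.4494 -0.2833  0.1359] jaw -105.1 shift [-0.0012  0.1403  0.0302] turn -2.008 F [-0.7 -0.2 -1.1] w 0.191 tilt [-0.0012  0.0004]
```

Call:
{"name": "move_arm", "arguments": {
  "steps": "0 0.007 0.003 -0.06 255;0 0.014 0.006 -0.15 255;0 0.022 0.009 -0.25 255;0 0.03 0.012 -0.35 255;0 0.038 0.015 -0.46 255;0 0.045 0.018 -0.57 255;0 0.053 0.02 -0.68 255;0 0.06 0.023 -0.79 255;0 0.068 0.026 -0.9 255;0 0.076 0.028 -1.014 255"
}}

```text
clock: 12.55
position: [0.5157, -0.3307, 0.136]
ee_rot: [0.637, 1.476, -0.637]
force: [-0.9, 0.1, -1.7]
width: 0.194
```

```bash
python3 -c "
from h import *
goal(.577,-.349,.137,9.95)"
```

```text
clock 12.55 pos [ 0.5157 -0.3307  0.136 ] jaw -46.72 shift [-0.0011  0.0321  0.0553] turn -0.9891 F [-0.9  0.1 -1.7] w 0.194 tilt [-0.0009  0.0002]
```

Call:
{"name": "move_arm", "arguments": {
  "steps": "0 0.003 0.005 -0.1 255;0 0.006 0.011 -0.2 255;0 0.009 0.016 -0.3 255;0 0.013 0.022 -0.4 255;0 0.016 0.028 -0.5 255;0 0.019 0.033 -0.6 255;0 0.022 0.039 -0.7 255;0 0.026 0.044 -0.81 255;0 0.029 0.05 -0.91 255;0 0.032 0.055 -0.986 255"
}}

```text
clock: 13.38
position: [0.5768, -0.349, 0.1358]
ee_rot: [-0.134, 1.567, 0.134]
force: [0.4, -0.3, -2.1]
width: 0.192
```

```bash
python3 - <<'E' 2>/dev/null
from bl import *
goal(.577,-.349,.137,9.95)
for n in ['side','top']:
    im=cam(n)['img'];cv2.imwrite(f'pics/en_{n}.png',im)
E
```

```text
clock 13.38 pos [ 0.5768 -0.349   0.1358] jaw 9.79 shift [-0.0012 -0.0001  0.0002] turn -0.0028 F [ 0.4 -0.3 -2.1] w 0.192 tilt [-0.0008  0.0003]
```

View pics/en_side.png

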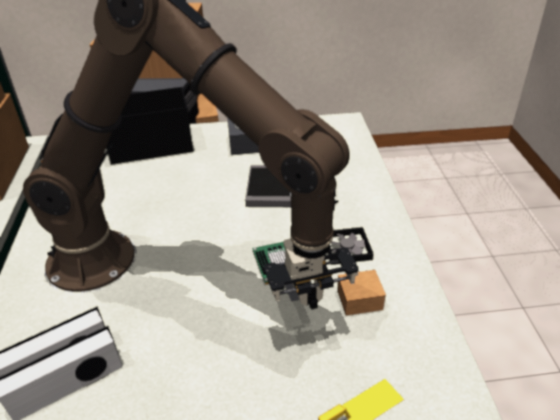

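View pics/en_top.png

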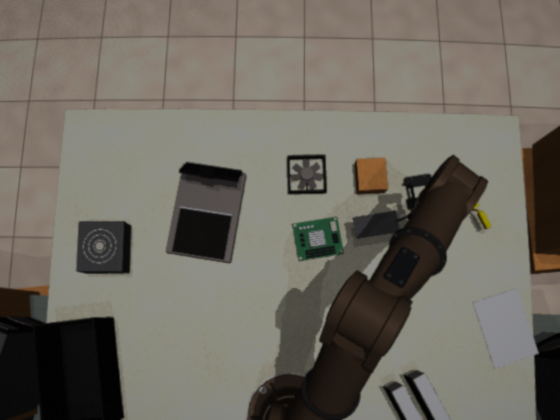

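The top view shows the blade at (375,228) pointing at the board at (318,239). I measure the blade pose against the board.

```bash
python3 - <<'E' 2>/dev/null
from bl import *
p=blade((346,205,405,250),'top',zr=(.07,.2),t=200)
h=np.array([np.cos(np.radians(99.95)),np.sin(np.radians(99.95))]);n=np.array([-h[1],h[0]]); b=np.array([.53,-.081])
q=p[:,:2]-b; s=q@h; l=q@n; print('s',np.percentile(s,[0,1,50,99,100]));
for lo in np.arange(-.22,-.1,.02):
    m=(s>lo)&(s<lo+.02); 
    if m.sum()>5: print(lo,m.sum(),np.percentile(l[m],[0,2,98,100]),np.median(p[m,2]))
d=cam('top');print('board',fit(d,(285,210,350,268),lambda i:(i[...,1]-i[...,2]>20)|(i.sum(-1)<170),.013))
E
```

```text
blade pts 803 mean [ 0.5605 -0.2433  0.1024] normal [0.007 0.001 1.   ] long [-0.194  0.981  0.   ] ang 101.19939403226888
[ 561.3 -244. ] [ 57.8 125.4] 9.34
s [-0.22861336 -0.2260413  -0.16559332 -0.10495819 -0.10321902]
-0.22 127 [-0.02994498 -0.02869788  0.02455276  0.02571576] 0.1022603117994143
-0.2 133 [-0.03126042 -0.02975989  0.02533697  0.02659626] 0.10243118827750264
-0.18000000000000002 133 [-0.03124108 -0.02976962  0.02580491  0.02605078] 0.10228824907523304
-0.16000000000000003 135 [-0.03052071 -0.02958887  0.02508902  0.02608587] 0.10225675821454794
-0.14000000000000004 129 [-0.02899362 -0.02809644  0.02453831  0.02525813] 0.10231226177077435
-0.12000000000000005 105 [-0.02955356 -0.02883881  0.02482464  0.02574283] 0.1022862906734967
board (array([530.5, -81.3]), array([116.7, 139.7]), 9.64, 0.898, [[461.0, -22.0], [485.0, -160.0], [600.0, -140.0], [576.0, -3.0]])
```

Call:
{"name": "move_arm", "arguments": {
  "steps": "0.025 0 -0.002 -0.003 255;0.05 0 -0.002 -0.003 255;0.07 0 -0.002 -0.003 255;0.085 0 -0.002 -0.003 255;0.092 0 -0.002 -0.003 255;0.097 0 -0.002 -0.003 255;0.097 0 -0.002 -0.003 255;0.097 0 -0.002 -0.003 255"
}}

```text
clock: 14.4
position: [0.5752, -0.3493, 0.0403]
ee_rot: [-0.133, 1.566, 0.132]
force: [-0.8, -0.0, -1.7]
width: 0.187
```

```bash
python3 - <<'E' 2>/dev/null
from bl import *
goal(.577,-.349,.0385,9.95)
goal(.577-.1728*.165,-.349+.985*.165,.0385,9.95)
p=blade((346,205,405,250),'top',zr=(-.01,.2),t=200)
h=np.array([np.cos(np.radians(99.95)),np.sin(np.radians(99.95))]);n=np.array([-h[1],h[0]]); b=np.array([.53,-.081])
q=p[:,:2]-b; s=q@h; l=q@n; print('s',np.percentile(s,[0,1,50,99,100]),np.percentile(l,[2,98]));
im=cam('side')['img'][225:325,235:355];cv2.imwrite('pics/e2.png',cv2.resize(im,None,fx=6,fy=6,interpolation=cv2.INTER_CUBIC))
E
```

```text
clock 14.4 pos [ 0.5752 -0.3493  0.0403] jaw 9.66 shift [0.0018 0.     0.0018] turn -0.0051 F [-0.8 -0.  -1.7] w 0.187 tilt [ 0.0008 -0.0006]
clock 14.4 pos [ 0.5752 -0.3493  0.0403] jaw 9.66 shift [0.0017 0.165  0.001 ] turn -0.0051 F [-0.8 -0.  -1.7] w 0.187 tilt [ 0.0008 -0.0006]
blade pts 743 mean [ 0.5609 -0.2469  0.0066] normal [ 0.019 -0.011  1.   ] long [-0.307  0.952  0.017] ang 107.89027589344234
[ 563.4 -264. ] [ 65.4 171.2] 15.58
s [-0.26966764 -0.26228879 -0.1677397  -0.10606341 -0.10286371] [-0.02950903  0.02792775]
```

View pics/e2.png

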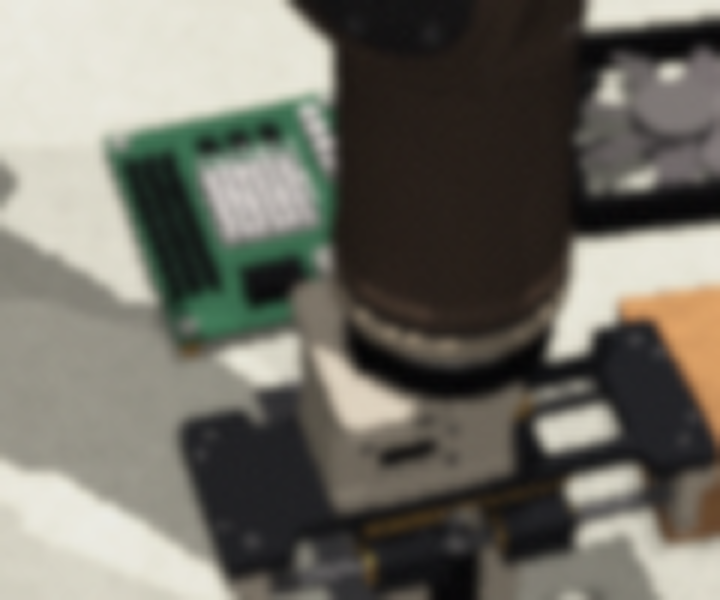

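Call:
{"name": "move_arm", "arguments": {
  "steps": "0.001 0.008 0 -0.003 255;0.001 0.018 0 -0.003 255;0.001 0.028 0 -0.003 255;0.001 0.038 0 -0.003 255;0.001 0.048 0 -0.003 255;0.001 0.055 0 -0.003 255;0.001 0.06 0 -0.003 255;0.001 0.06 0 -0.003 255"
}}

```text
clock: 15.32
position: [0.5649, -0.288, 0.0385]
ee_rot: [-0.136, 1.567, 0.137]
force: [0.1, -0.1, -1.0]
width: 0.192
```

```bash
python3 - <<'E' 2>/dev/null
from bl import *
goal(.575-.1728*.165,-.349+.985*.165,.0385,9.95)
d=cam('top');print('board',fit(d,(285,210,350,268),lambda i:(i[...,1]-i[...,2]>20)|(i.sum(-1)<170),.013))
cv2.imwrite('pics/e3.png',cv2.resize(d['img'][150:270,270:430],None,fx=5,fy=5,interpolation=cv2.INTER_CUBIC))
W=d['W'];im=d['img'].astype(int); b=W[205:255,345:395];i=im[205:255,345:395];m=(i.sum(-1)<200)&(i.sum(-1)>60)&(np.ptp(i,axis=-1)<14)&(b[...,2]<.03);print(m.sum(),np.nanmedian(b[m],0))
goal(.575-.1728*.165,-.349+.985*.165,.0385,9.95)
E
```

```text
clock 15.32 pos [ 0.5649 -0.288   0.0385] jaw 9.94 shift [ 1.000e-04  1.032e-01 -6.000e-04] turn -0.0001 F [ 0.1 -0.1 -1. ] w 0.192 tilt [-0.0001  0.0009]
board (array([519.3, -91.7]), array([173. , 154.4]), 89.44, 0.68, [[441.0, -177.0], [596.0, -179.0], [597.0, -6.0], [443.0, -4.0]])
638 [ 0.55920786 -0.20975095  0.00404589]
clock 15.37 pos [ 0.5649 -0.2891  0.0386] jaw 9.9 shift [ 1.000e-04  1.043e-01 -5.000e-04] turn -0.0008 F [ 0.6 -1.4 -0.7] w 0.196 tilt [0.0001 0.0001]
```

View pics/e3.png

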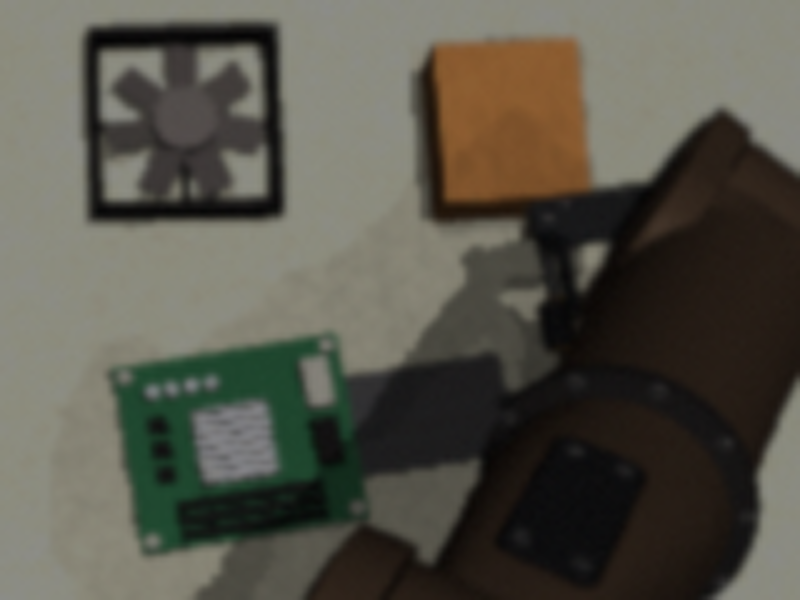

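The blade is entering centrally between the standoffs: blade edges at y 375–472, standoffs at (335,345) and (358,505). Force is about zero, so I continue.

Call:
{"name": "move_arm", "arguments": {
  "steps": "0 0.008 0 0 255;0 0.02 0 0 255;0 0.032 0 0 255;0 0.044 0 0 255;0 0.056 0 0 255;0 0.068 0 0 255;0 0.08 0 0 255;0 0.092 0 0 255;0 0.103 0 0 255;0 0.103 0 0 255"
}}

```text
clock: 16.2
position: [0.5469, -0.1849, 0.0384]
ee_rot: [-0.136, 1.567, 0.139]
force: [0.5, 0.5, -1.4]
width: 0.191
```

```bash
python3 - <<'E' 2>/dev/null
from bl import *
d=cam('top');
cv2.imwrite('pics/e4.png',cv2.resize(d['img'][180:300,270:430],None,fx=5,fy=5,interpolation=cv2.INTER_CUBIC))
cv2.imwrite('pics/e4s.png',cv2.resize(cam('side')['img'][200:320,220:380],None,fx=5,fy=5,interpolation=cv2.INTER_CUBIC))
goal(.575-.1728*.165,-.349+.985*.165,.0385,9.95)
E
```

```text
clock 16.3 pos [ 0.5473 -0.188   0.0386] jaw 9.9 shift [ 0.0001  0.0016 -0.0005] turn -0.0008 F [ 0.  -0.1 -1.6] w 0.188 tilt [ 0.0002 -0.0001]
```

View pics/e4.png

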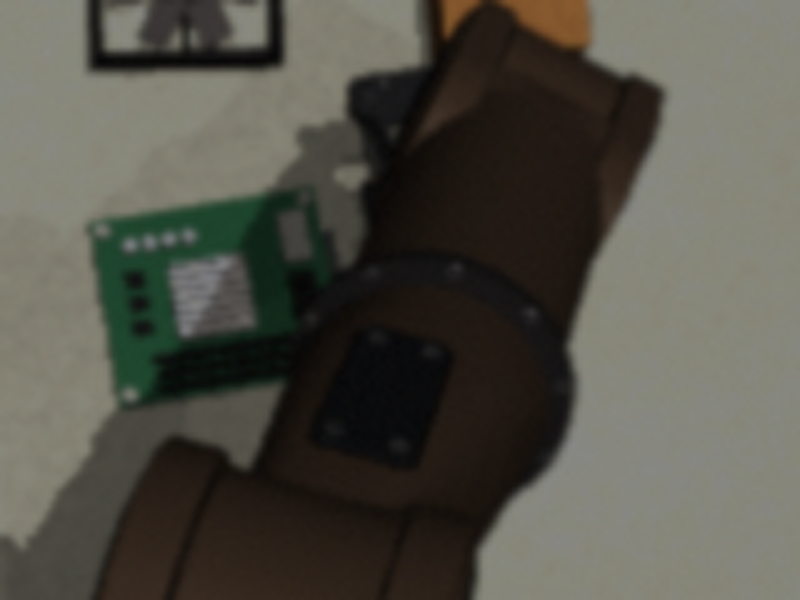

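View pics/e4s.png

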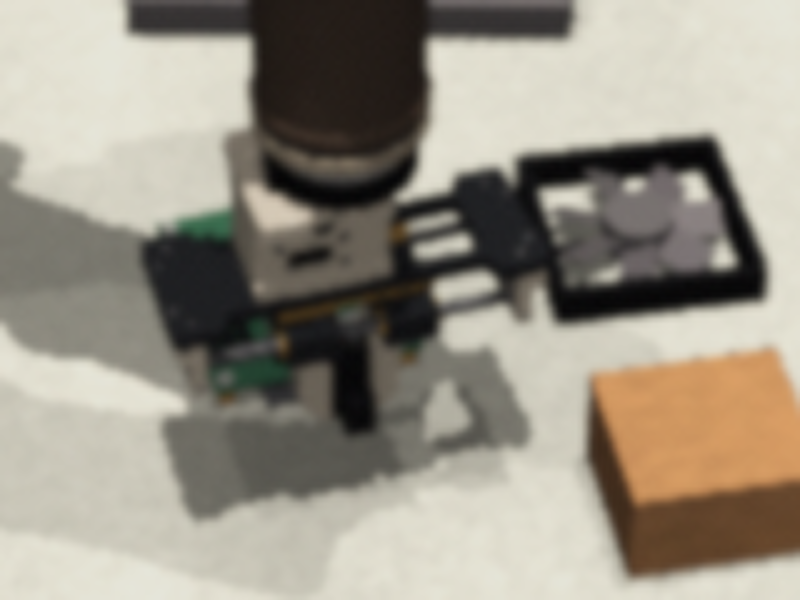

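The blade is fully under the board, and neither board, fan nor carton has moved. I lift slowly.

Call:
{"name": "move_arm", "arguments": {
  "steps": "-0.001 0.001 0 0 255;-0.002 0.001 0 0 255;-0.003 0.001 0 0 255;-0.004 0.001 0 0 255;-0.005 0.001 0 0 255;-0.006 0.001 0 0 255;-0.007 0.001 0 0 255;-0.008 0.001 0 0 255;-0.009 0.001 0 0 255;-0.01 0.001 0 0 255"
}}

```text
clock: 17.13
position: [0.5469, -0.1873, 0.0486]
ee_rot: [-0.135, 1.567, 0.135]
force: [-0.5, -0.3, -1.9]
width: 0.192
```

```bash
python3 - <<'E' 2>/dev/null
from bl import *
goal(.575-.1728*.165,-.349+.985*.165,.0385,9.95)
cv2.imwrite('pics/e5s.png',cv2.resize(cam('side')['img'][200:320,220:380],None,fx=5,fy=5,interpolation=cv2.INTER_CUBIC))
E
```

```text
clock 17.13 pos [ 0.5469 -0.1873  0.0486] jaw 9.85 shift [ 0.0101  0.0009 -0.0003] turn -0.0017 F [-0.5 -0.3 -1.9] w 0.192 tilt [-0.0001  0.0001]
```

View pics/e5s.png

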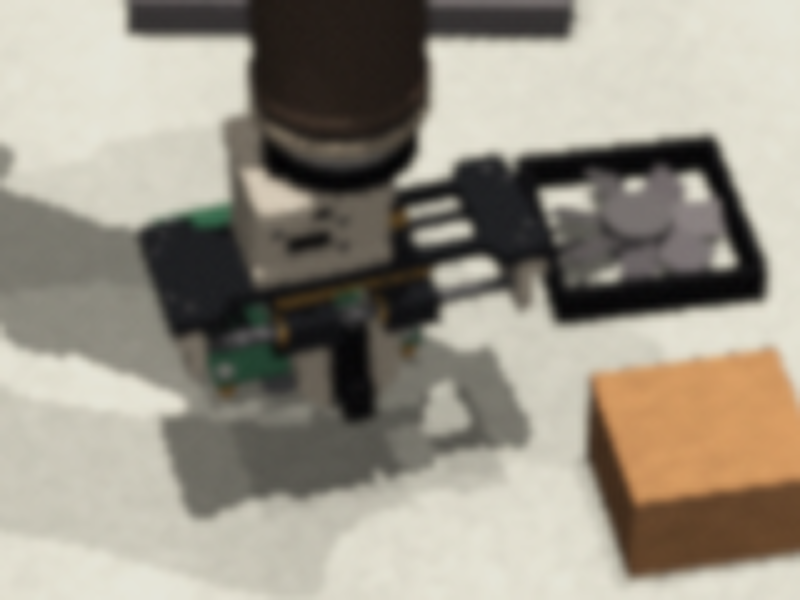

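Call:
{"name": "move_arm", "arguments": {
  "steps": "-0.0015 0 0 0 255;-0.003 0 0 0 255;-0.0045 0 0 0 255;-0.006 0 0 0 255;-0.008 0 0 0 255;-0.01 0 0 0 255;-0.012 0 0 0 255;-0.014 0 0 0 255;-0.016 0 0 0 255;-0.017 0 0 0 255"
}}

```text
clock: 18.02
position: [0.5471, -0.1874, 0.0659]
ee_rot: [-0.135, 1.566, 0.135]
force: [-0.4, -1.3, -2.9]
width: 0.189
```

```bash
cat > bd.py <<'E'
from h import *
def board(roi,n='top'):
    W=np.nanmedian([cam(n)['W'] for _ in range(2)],0); d=cam(n); a,b,c,e=roi
    im=d['img'][b:e,a:c].astype(int); w=W[b:e,a:c]
    m=(im[...,1]-im[...,2]>20); m=cv2.erode(m.astype(np.uint8),np.ones((2,2)))>0
    p=w[m]; p=p[~np.isnan(p[:,0])]
    for _ in range(4):
        u,s,v=np.linalg.svd(p-p.mean(0),full_matrices=False); nn=v[2]*np.sign(v[2,2]); r=np.abs((p-p.mean(0))@nn); p=p[r<max(.006,2*r.std())]
    print('board pcb top z',np.round(np.median(p[:,2]),4),'normal',np.round(nn,3),len(p))
E
python3 - <<'E' 2>/dev/null
from bd import *
goal(.575-.1728*.165,-.349+.985*.165,.0385,9.95)
board((285,205,350,268))
board((245,235,312,290),'side')
cv2.imwrite('pics/e6s.png',cv2.resize(cam('side')['img'][200:320,220:380],None,fx=5,fy=5,interpolation=cv2.INTER_CUBIC))
E
```

```text
clock 18.02 pos [ 0.5471 -0.1874  0.0659] jaw 9.85 shift [ 0.0274  0.001  -0.0005] turn -0.0017 F [-0.4 -1.3 -2.9] w 0.189 tilt [ 0.0004 -0.0001]
board pcb top z 0.0347 normal [-0.008  0.002  1.   ] 470
board pcb top z 0.0355 normal [0.978 0.119 0.171] 34
```

View pics/e6s.png

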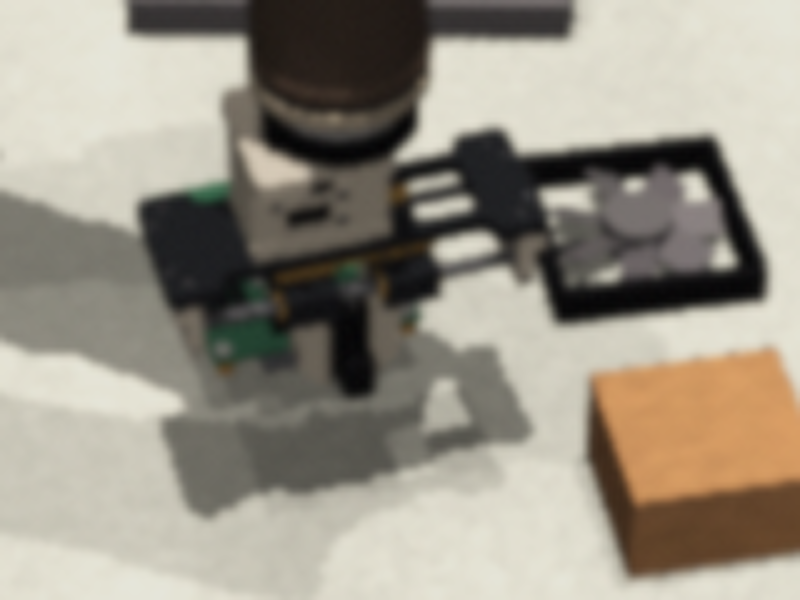

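The board is on the blade: feet at about 22 mm, normal within 0.01 of vertical. I lift higher.

Call:
{"name": "move_arm", "arguments": {
  "steps": "-0.002 0 0 0 255;-0.005 0 0 0 255;-0.01 0 0 0 255;-0.016 0 0 0 255;-0.022 0 0 0 255;-0.028 0 0 0 255;-0.034 0 0 0 255;-0.039 0 0 0 255;-0.043 0 0 0 255;-0.045 0 0 0 255"
}}

```text
clock: 19.2
position: [0.5472, -0.1874, 0.1113]
ee_rot: [-0.135, 1.566, 0.135]
force: [-0.3, -0.1, -2.5]
width: 0.191
```

```bash
python3 - <<'E' 2>/dev/null
from bd import *
board((285,205,350,268))
goal(.533,-.02,.111,1)
goal(.5197,.1649,.111,-8.2)
E
```

```text
board pcb top z 0.0807 normal [0.001 0.    1.   ] 534
clock 19.35 pos [ 0.547  -0.1873  0.1106] jaw 9.85 shift [-0.0004  0.1673  0.0149] turn 0.1545 F [ 0.6  0.9 -1.9] w 0.192 tilt [0.0002 0.    ]
clock 19.35 pos [ 0.547  -0.1873  0.1106] jaw 9.85 shift [-0.0004  0.3517  0.0334] turn 0.3151 F [ 0.6  0.9 -1.9] w 0.192 tilt [0.0002 0.    ]
```

Call:
{"name": "move_arm", "arguments": {
  "steps": "0 0.003 0.0003 0.003 255;0 0.011 0.001 0.01 255;0 0.025 0.0024 0.022 255;0 0.043 0.0041 0.039 255;0 0.063 0.006 0.056 255;0 0.085 0.0081 0.076 255;0 0.107 0.0102 0.096 255;0 0.129 0.0123 0.116 255;0 0.151 0.0143 0.135 255;0 0.173 0.0164 0.155 255"
}}

```text
clock: 20.18
position: [0.5328, -0.0122, 0.1103]
ee_rot: [-0.012, 1.571, 0.013]
force: [0.9, 0.8, -3.0]
width: 0.192
```

Call:
{"name": "move_arm", "arguments": {
  "steps": "0 0.022 -0.0013 0.02 255;0 0.044 -0.0026 0.039 255;0 0.066 -0.004 0.059 255;0 0.088 -0.0053 0.079 255;0 0.11 -0.0066 0.098 255;0 0.13 -0.0078 0.116 255;0 0.148 -0.0089 0.132 255;0 0.163 -0.0098 0.146 255;0 0.174 -0.0105 0.156 255;0 0.179 -0.0108 0.16 255"
}}

```text
clock: 21.02
position: [0.5185, 0.1675, 0.1101]
ee_rot: [0.111, 1.569, -0.11]
force: [-0.6, -0.3, -2.4]
width: 0.193
```

```bash
python3 - <<'E' 2>/dev/null
from bd import *
cv2.imwrite('pics/f_top.png',cv2.resize(cam('top')['img'][140:290,130:330],None,fx=4,fy=4,interpolation=cv2.INTER_CUBIC))
cv2.imwrite('pics/f_side.png',cv2.resize(cam('side')['img'][100:250,200:400],None,fx=4,fy=4,interpolation=cv2.INTER_CUBIC))
goal(.5197,.1649,.111,-8.2)
E
```

```text
clock 21.12 pos [0.519  0.166  0.1102] jaw -8.08 shift [-0.0008 -0.001   0.0009] turn 0.0021 F [-0.7 -0.2 -2.5] w 0.193 tilt [-0.0008  0.0001]
```

View pics/f_top.png

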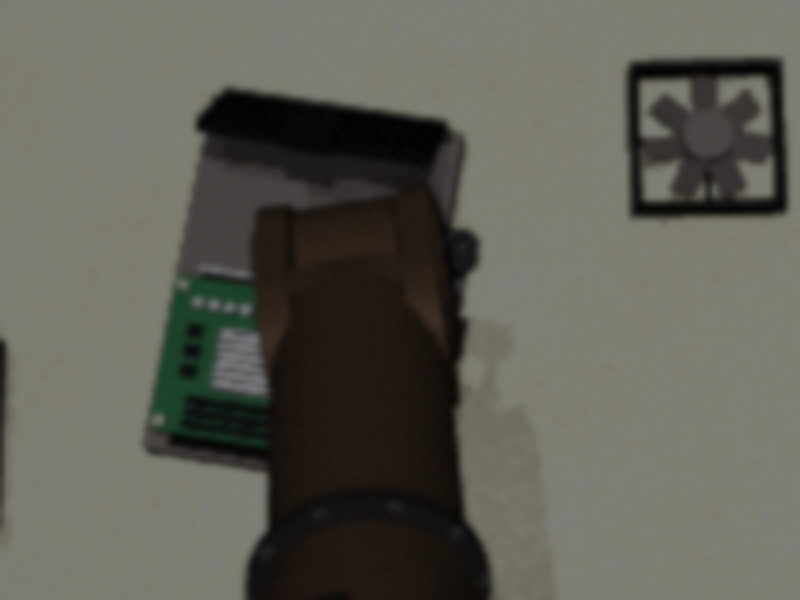

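View pics/f_side.png

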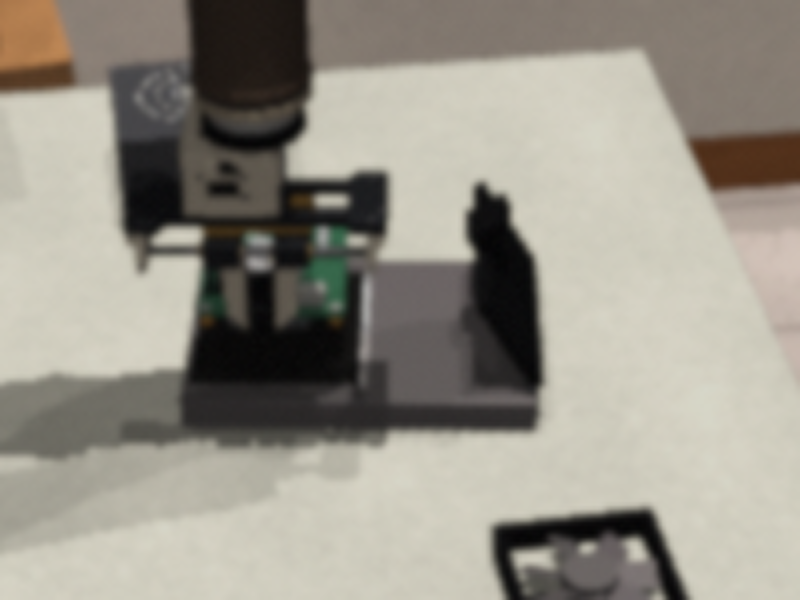

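The board is over the pad. Its two left corner dots are at crop (183,284) and (157,419), so I measure them at the PCB height.

```bash
python3 - <<'E' 2>/dev/null
from bd import *
board((155,195,200,260))
d=cam('top');im=d['img'];g=rays(d)
S=8;pts=[]
for (u,v) in [(175.5,210.8),(169,244.5)]:
    a,b=int(u)-5,int(v)-5; w=cv2.resize(im[b:b+11,a:a+11],None,fx=S,fy=S,interpolation=cv2.INTER_CUBIC).astype(float).sum(-1)
    w2=cv2.resize(im[b:b+11,a:a+11],None,fx=S,fy=S,interpolation=cv2.INTER_CUBIC).astype(float); w=w2[...,2] # red: white high, green low
    cc=w[20:68,20:68]; y,x=np.unravel_index(cc.argmax(),cc.shape); print(cc.max())
    pts.append([a+(x+20+.5)/S-.5,b+(y+20+.5)/S-.5])
print(pts)
P=g(pts,.080)[:,:2]; print(P, np.linalg.norm(P[0]-P[1]))
v=P[0]-P[1]; ang=np.degrees(np.arctan2(v[1],v[0])); h=np.array([np.cos(np.radians(ang+90)),np.sin(np.radians(ang+90))])
c=P.mean(0)-.063*h; print('heading',ang+90,'centre',c,'err tester frame',(c-PAD)@TX,(c-PAD)@TY)
goal(.5197,.1649,.111,-8.2)
E
```

```text
board pcb top z 0.0791 normal [-0.006 -0.003  1.   ] 324
121.0
115.0
[[np.float64(172.0625), np.float64(207.0625)], [np.float64(166.0625), np.float64(241.0625)]]
[[0.60840782 0.35416155]
 [0.50667692 0.36703277]] 0.10254191667445145
heading 82.78912906150644 centre [0.54963452 0.29809543] err tester frame 0.009164169681522918 0.028493822407613948
clock 21.32 pos [0.5197 0.1635 0.1105] jaw -8.27 shift [-0.0005  0.0013 -0.0002] turn -0.0013 F [ 0.7 -0.2 -3. ] w 0.192 tilt [-0.     -0.0004]
```

```bash
python3 - <<'E' 2>/dev/null
from bd import *
d=cam('top');im=d['img'];g=rays(d)
cv2.imwrite('pics/f2.png',cv2.resize(im[200:260,160:200],None,fx=10,fy=10,interpolation=cv2.INTER_CUBIC))
P=g([[175.4,210.6],[168.9,244.4]],.080)[:,:2]; print(P, np.linalg.norm(P[0]-P[1]))
v=P[0]-P[1]; ang=np.degrees(np.arctan2(v[1],v[0])); h=np.array([np.cos(np.radians(ang+90)),np.sin(np.radians(ang+90))])
c=P.mean(0)-.063*h; print('heading',ang+90,'centre',c,'err tester frame',(c-PAD)@TX,(c-PAD)@TY)
E
```

```text
[[0.5978574  0.34367019]
 [0.49695637 0.35816885]] 0.10193737123107241
heading 81.8230326593847 centre [0.53844633 0.28856001] err tester frame -0.0005496072500262882 0.017460129342649174
```

View pics/f2.png

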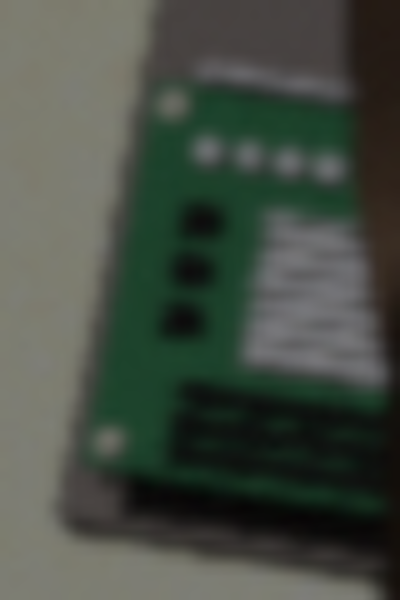

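```bash
cat > dots.py <<'E'
from h import *
def dot(im,u,v,S=10,r=3):
    a,b=int(round(u))-6,int(round(v))-6; w=cv2.resize(im[b:b+13,a:a+13],None,fx=S,fy=S,interpolation=cv2.INTER_CUBIC)[...,2].astype(float)
    yy,xx=np.mgrid[:w.shape[0],:w.shape[1]]; X=a+(xx+.5)/S-.5;Y=b+(yy+.5)/S-.5
    for _ in range(4):
        m=(X-u)**2+(Y-v)**2<1.7**2; q=np.clip(w-np.percentile(w[m],40),0,None)*m; u,v=(q*X).sum()/q.sum(),(q*Y).sum()/q.sum()
    return u,v
def pose(d,dots,z,left=True):
    uv=[dot(d['img'],*p) for p in dots]; P=rays(d)(uv,z)[:,:2]; v=P[0]-P[1]; ang=np.arctan2(v[1],v[0])+np.pi/2
    h=np.array([np.cos(ang),np.sin(ang)]); c=P.mean(0)-.063*h*(1 if left else -1)
    print(np.round(uv,2).tolist(),'dist',np.linalg.norm(v),'heading',np.degrees(ang),'centre',c); return c
E
python3 - <<'E' 2>/dev/null
from dots import *
d=cam('top'); c=pose(d,[(176.85,209.95),(170.45,243.55)],.080); print('err',(c-PAD)@TX,(c-PAD)@TY)
e=dict(d); e['img']=cv2.imread('pics/top0.png'); cv2.imwrite('pics/b0.png',cv2.resize(e['img'][210:268,285:350],None,fx=9,fy=9,interpolation=cv2.INTER_CUBIC))
E
```

```text
[[176.77, 209.92], [170.33, 243.65]] dist 0.10173668753863944 heading 81.87491206172685 centre [0.54068554 0.28450022]
err 0.002245755980714266 0.013761217915271759
```

View pics/b0.png

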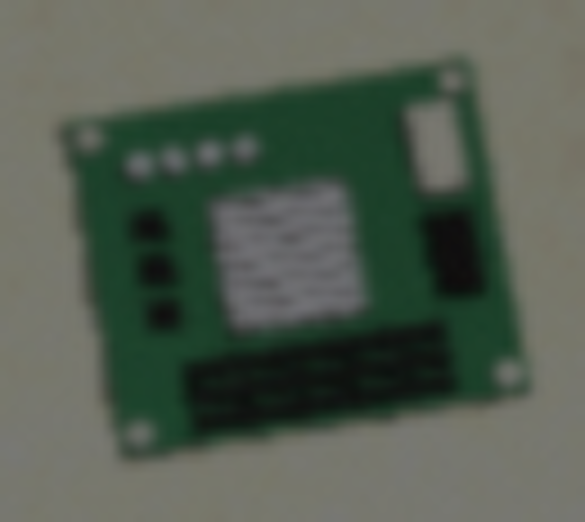

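```bash
python3 - <<'E' 2>/dev/null
from dots import *
d=cam('top'); e=dict(d); e['img']=cv2.imread('pics/top0.png')
pose(e,[(294.3,224.9),(300.1,257.7)],.013); pose(e,[(334.9,218.4),(341.0,250.9)],.013,False)
# predicted camera offset check: what y for centre at expected
g=rays(d)
W=np.nanmedian([cam('top')['W'] for _ in range(3)],0)
for u,v in [(177,210),(170,244)]: print(np.nanmedian(W[v-1:v+2,u-1:u+2].reshape(-1,3),0))
im=d['img']; cv2.imwrite('pics/f3.png',cv2.resize(cam('side')['img'][140:215,235:310],None,fx=8,fy=8,interpolation=cv2.INTER_CUBIC))
E
```

```text
[[294.37, 224.71], [299.93, 257.77]] dist 0.10272657769576124 heading 99.86804043430904 centre [ 0.53146288 -0.08079101]
[[334.75, 218.43], [341.23, 250.96]] dist 0.10196028442487139 heading 100.84795254317457 centre [ 0.53037558 -0.08140261]
[0.59948768 0.33897711 0.08125734]
[0.49770162 0.35438473 0.08224316]
```

View pics/f3.png

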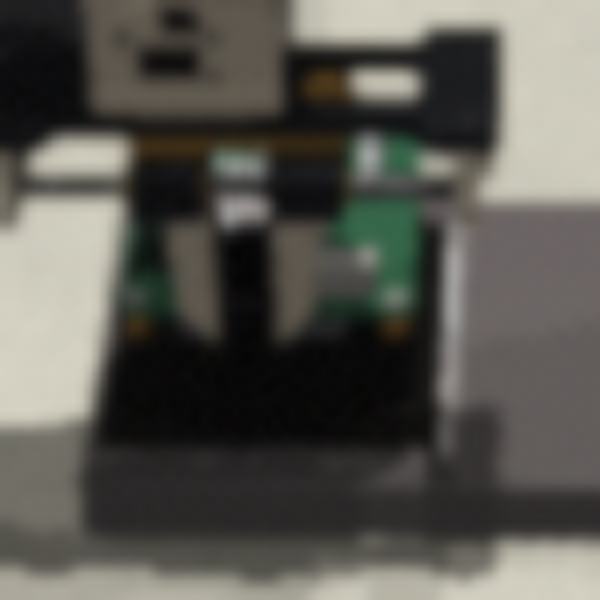

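The board has crept about 14 mm forward on the blade: centre at tester-frame error (+2, +14) mm, still level and square. I correct slowly, then recheck.

Call:
{"name": "move_arm", "arguments": {
  "steps": "0 -0.001 -0.0005 0 255;0 -0.0025 -0.001 0 255;0 -0.0045 -0.0015 0 255;0 -0.0065 -0.002 0 255;0 -0.0085 -0.002 0 255;0 -0.0105 -0.002 0 255;0 -0.012 -0.002 0 255;0 -0.013 -0.002 0 255;0 -0.0135 -0.002 0 255;0 -0.0135 -0.002 0 255"
}}

```text
clock: 22.5
position: [0.5158, 0.1515, 0.1105]
ee_rot: [0.113, 1.568, -0.112]
force: [-0.5, 0.7, -2.0]
width: 0.194
```

```bash
python3 - <<'E' 2>/dev/null
from dots import *
import bd
d=cam('top'); c=pose(d,[(180.3,210.3),(174,244)],.080); print('err',(c-PAD)@TX,(c-PAD)@TY)
bd.board((155,195,203,260))
goal(.5197,.1649,.1,-8.2)
E
```

```text
[[180.65, 211.29], [174.31, 245.32]] dist 0.10247070240041546 heading 82.05418152679692 centre [0.53651085 0.27260266]
err -0.0001893187709687982 0.0013898692192665905
board pcb top z 0.0796 normal [0.013 0.034 0.999] 282
clock 22.7 pos [0.5158 0.1517 0.1105] jaw -8.19 shift [0.0105 0.0136 0.002 ] turn 0.0003 F [-0.4 -0.3 -2.3] w 0.19 tilt [0. 0.]
```

Call:
{"name": "move_arm", "arguments": {
  "steps": "0.001 0 0 0 255;0.003 0 0 0 255;0.006 0 0 0 255;0.01 0 0 0 255;0.014 0 0 0 255;0.018 0 0 0 255;0.022 0 0 0 255;0.025 0 0 0 255;0.027 0 0 0 255;0.028 0 0 0 255"
}}

```text
clock: 23.53
position: [0.5157, 0.1515, 0.0821]
ee_rot: [0.112, 1.568, -0.113]
force: [0.1, -0.3, -2.0]
width: 0.193
```

Call:
{"name": "move_arm", "arguments": {
  "steps": "0.001 0 0 0 255;0.002 0 0 0 255;0.003 0 0 0 255;0.004 0 0 0 255;0.005 0 0 0 255;0.006 0 0 0 255;0.007 0 0 0 255;0.008 0 0 0 255;0.009 0 0 0 255;0.009 0 0 0 255"
}}

```text
clock: 24.37
position: [0.5158, 0.1516, 0.0734]
ee_rot: [0.112, 1.568, -0.112]
force: [0.2, -0.5, -1.6]
width: 0.191
```

```bash
python3 - <<'E' 2>/dev/null
from dots import *
import bd
cv2.imwrite('pics/g_top.png',cv2.resize(cam('top')['img'][200:260,160:210],None,fx=10,fy=10,interpolation=cv2.INTER_CUBIC))
bd.board((155,195,203,260))
goal(.5158,.1517,.071,-8.2)
E
```

```text
board pcb top z 0.0431 normal [0.401 0.879 0.256] 90
clock 24.57 pos [0.5159 0.1516 0.0736] jaw -8.2 shift [ 0.0026  0.     -0.0001] turn -0.0 F [-0.2  0.1 -1.7] w 0.194 tilt [0.0002 0.0001]
```

View pics/g_top.png

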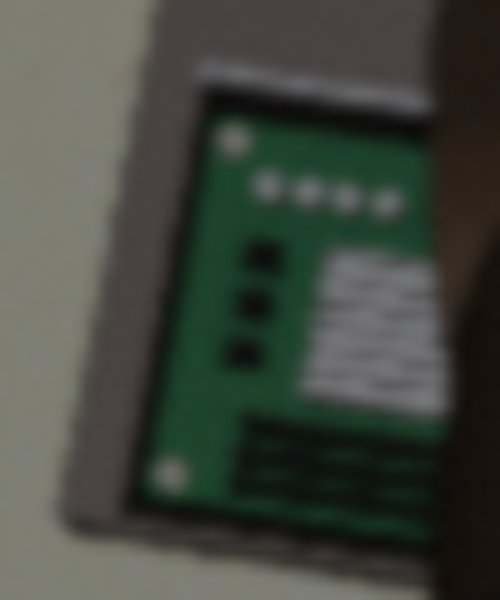

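The board sits in the pad outline, with corner dots at crop (233,139) and (172,473) and even dark margins. I lower 2.5 mm more to free the blade and check the position.

Call:
{"name": "move_arm", "arguments": {
  "steps": "0.0005 0 0 0 255;0.001 0 0 0 255;0.0015 0 0 0 255;0.002 0 0 0 255;0.0025 0 0 0 255;0.0025 0 0 0 255"
}}

```text
clock: 25.07
position: [0.5157, 0.1516, 0.0709]
ee_rot: [0.112, 1.568, -0.112]
force: [-0.5, -0.7, -1.7]
width: 0.189
```

```bash
python3 - <<'E' 2>/dev/null
from dots import *
d=cam('top'); c=pose(d,[(182.85,213.45),(176.75,246.85)],.044); print('err',(c-PAD)@TX,(c-PAD)@TY)
goal(.5158,.1517,.071,-8.2)
cv2.imwrite('pics/g_side.png',cv2.resize(cam('side')['img'][140:215,235:310],None,fx=8,fy=8,interpolation=cv2.INTER_CUBIC))
E
```

```text
[[183.0, 213.62], [176.7, 246.94]] dist 0.10258089175525723 heading 81.84028622307045 centre [0.53608256 0.27222427]
err -0.0005592677237888301 0.0009542607119893817
clock 25.12 pos [0.5158 0.1516 0.071 ] jaw -8.2 shift [-0.      0.0001  0.    ] turn 0.0 F [-0.4 -0.8 -1.9] w 0.194 tilt [-0.0001 -0.    ]
```

View pics/g_side.png

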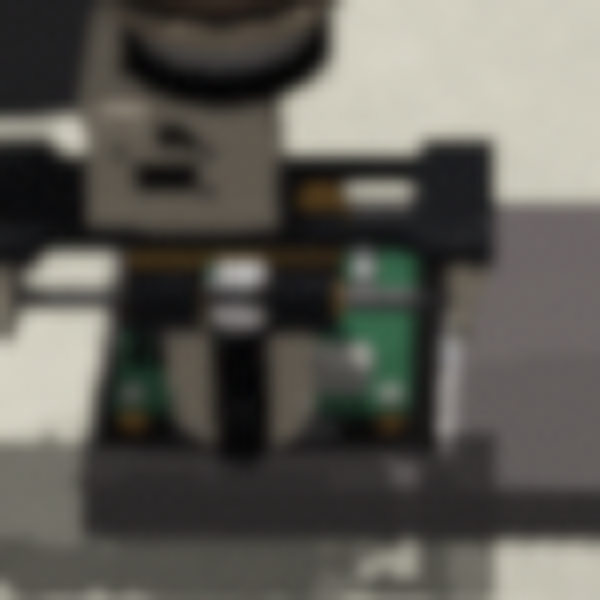

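Placing error is about 1 mm. I withdraw the blade straight back.

Call:
{"name": "move_arm", "arguments": {
  "steps": "0 -0.002 0 0 255;0 -0.006 0 0 255;0 -0.012 0 0 255;0 -0.018 0 0 255;0 -0.024 0 0 255;0 -0.03 0 0 255;0 -0.036 0 0 255;0 -0.04 0 0 255"
}}

```text
clock: 25.83
position: [0.51, 0.1108, 0.0711]
ee_rot: [0.113, 1.568, -0.113]
force: [-0.8, -0.4, -2.5]
width: 0.193
```

```bash
python3 - <<'E' 2>/dev/null
from dots import *
d=cam('top'); c=pose(d,[(182.85,213.45),(176.75,246.85)],.044); print('err',(c-PAD)@TX,(c-PAD)@TY)
goal(.5158,.1517,.071,-8.2)
E
```

```text
[[183.01, 213.62], [176.68, 246.95]] dist 0.10258840721696393 heading 81.80924577682849 centre [0.53603472 0.27224666]
err -0.0006098105464721333 0.0009696009393025045
clock 25.88 pos [0.5099 0.1102 0.0711] jaw -8.29 shift [ 0.0001  0.042  -0.0001] turn -0.0016 F [-0.7 -0.8 -1.9] w 0.193 tilt [-0.0001 -0.0005]
```

The board is unmoved, so I withdraw the rest.

Call:
{"name": "move_arm", "arguments": {
  "steps": "0 -0.008 0 0 255;0 -0.022 0 0 255;0 -0.038 0 0 255;0 -0.056 0 0 255;0 -0.076 0 0 255;0 -0.1 0 0 255;0 -0.125 0 0 255;0 -0.15 0 0 255;0 -0.175 0 0 255;0 -0.195 0 0 255"
}}

```text
clock: 26.72
position: [0.4813, -0.084, 0.0712]
ee_rot: [0.113, 1.568, -0.114]
force: [-0.3, -0.2, -1.9]
width: 0.192
```

Call:
{"name": "move_arm", "arguments": {
  "steps": "0 -0.01 0 0 255;0.005 -0.015 0 0 255;0.015 -0.015 0 0 255;0.024 -0.015 0 0 255;0.03 -0.015 0 0 255;0.0305 -0.015 0 0 255;0.0305 -0.015 0 0 255;0.0305 -0.015 0 0 255"
}}

```text
clock: 27.38
position: [0.4802, -0.0953, 0.0404]
ee_rot: [0.112, 1.568, -0.112]
force: [-0.2, 0.5, -1.7]
width: 0.192
```

```bash
python3 - <<'E' 2>/dev/null
from dots import *
import bl
d=cam('top'); c=pose(d,[(182.85,213.45),(176.75,246.85)],.044); print('err',(c-PAD)@TX,(c-PAD)@TY)
goal(.5158,.1517,.0365,-8.2)
cv2.imwrite('pics/i_top.png',d['img']);cv2.imwrite('pics/i_side.png',cam('side')['img'])
E
```

```text
[[183.0, 213.61], [176.68, 246.95]] dist 0.10263256761360309 heading 81.8281373914026 centre [0.53607213 0.2722457 ]
err -0.0005726457811596564 0.0009739777506364463
clock 27.43 pos [ 0.4804 -0.0954  0.0406] jaw -8.15 shift [0.0041 0.2496 0.    ] turn 0.0009 F [ 0.3  0.3 -1.7] w 0.193 tilt [0.0002 0.    ]
```

View pics/i_top.png

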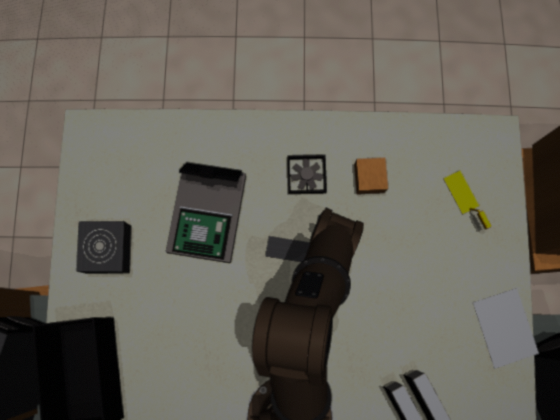

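View pics/i_side.png

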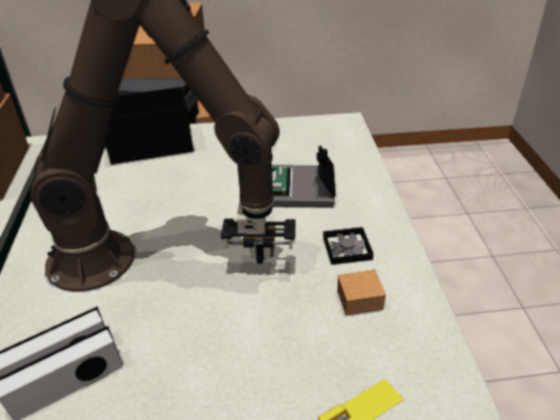

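The board is on the pad and the blade is out at (287,247), clear of the tester. I lower the last 4 mm to the bench.

Call:
{"name": "move_arm", "arguments": {
  "steps": "0.001 0 0 0 255;0.002 0 0 0 255;0.003 0 0 0 255;0.0038 0 0 0 255;0.0038 0 0 0 255"
}}

```text
clock: 27.9
position: [0.4801, -0.0958, 0.0366]
ee_rot: [0.112, 1.568, -0.112]
force: [0.1, 0.1, -2.1]
width: 0.193
```

```bash
python3 - <<'E' 2>/dev/null
import bl
from h import *
goal(.48,-.095,.0365,-8.2); bl.blade((262,232,304,262),'top',zr=(-.01,.05),t=200); goal(.48,-.095,.0365,-8.2)
E
```

```text
clock 27.9 pos [ 0.4801 -0.0958  0.0366] jaw -8.2 shift [ 0.0001  0.0008 -0.0002] turn -0.0001 F [ 0.1  0.1 -2.1] w 0.193 tilt [-0.      0.0001]
blade pts 667 mean [0.4975 0.014  0.0031] normal [0.007 0.005 1.   ] long [-0.129 -0.992  0.006] ang -97.38379907507164
[495.9  17.2] [110.1  68.5] 88.73
clock 28.1 pos [ 0.4801 -0.0959  0.0367] jaw -8.2 shift [ 0.0002  0.0009 -0.0002] turn -0.0001 F [ 0.8  0.1 -0.9] w 0.187 tilt [-0.  0.]
```

Call:
{"name": "move_arm", "arguments": {
  "steps": "0.0005 0 0 0 255;0.0005 0 0 0 180;0.0005 0 0 0 120;0.0005 0 0 0 60;0.0005 0 0 0 0;0.0005 0 0 0 0;0.0005 0 0 0 0;0.0005 0 0 0 0;0.0005 0 0 0 0;0.0005 0 0 0 0",
  "squeeze": 10
}}

```text
clock: 28.93
position: [0.4801, -0.0959, 0.0362]
ee_rot: [0.112, 1.568, -0.112]
force: [1.0, 0.3, 0.2]
width: 0.799
```

```bash
python3 - <<'E' 2>/dev/null
from h import *
goal(.48,-.095,.0365,-8.2)
E
```

```text
clock 28.93 pos [ 0.4801 -0.0959  0.0362] jaw -8.2 shift [-0.0003  0.0008 -0.0002] turn 0.0 F [1.  0.3 0.2] w 0.799 tilt [-0.  0.]
```

Call:
{"name": "move_arm", "arguments": {
  "steps": "0 0 0 0 0;0 0 0 0 0;-0.015 0 0 0 0;-0.04 0 0 0 0;-0.07 0 0 0 0;-0.1 0 0 0 0;-0.13 0 0 0 0;-0.16 0 0 0 0;-0.18 0 0 0 0;-0.18 0 0 0 0"
}}

```text
clock: 29.77
position: [0.4824, -0.0963, 0.2203]
ee_rot: [0.113, 1.561, -0.112]
force: [0.9, -0.3, 0.0]
width: 1.003
```

Call:
{"name": "move_arm", "arguments": {
  "steps": "0 -0.02 0 0 0;0 -0.05 0 0 0;0 -0.085 0 0 0;0 -0.12 0 0 0;0 -0.15 0 0 0;0 -0.18 0 0 0;0 -0.2 0 0 0;0 -0.2 0 0 0;0 -0.2 0 0 0"
}}

```text
clock: 30.52
position: [0.4507, -0.2948, 0.2154]
ee_rot: [0.115, 1.569, -0.115]
force: [0.1, 1.5, -0.1]
width: 0.999
```

```bash
python3 - <<'E' 2>/dev/null
from dots import *
import bl,bd,scr
d=cam('top'); c=pose(d,[(182.85,213.45),(176.75,246.85)],.044); print('err',(c-PAD)@TX,(c-PAD)@TY)
bd.board((160,200,240,265)); bl.blade((262,232,312,262),'top',zr=(-.01,.05),t=200); scr.panel()
im0=cv2.imread('pics/top0.png').astype(int)
for k,roi in dict(fan=(280,148,335,200),carton=(350,150,395,200),supply=(70,212,140,280)).items():
    t={'fan':150,'carton':250,'supply':150}[k];f=lambda i:(i.sum(-1)<t) if k!='carton' else (i[...,2]-i[...,0]>40)
    e=dict(d);e['img']=im0.astype(np.uint8); print(k,fit(e,roi,f,.03)[0],fit(d,roi,f,.03)[0])
goal(.48,-.3,.2,-8.2)
cv2.imwrite('pics/z_top.png',d['img']);cv2.imwrite('pics/z_side.png',cam('side')['img'])
E
```

```text
[[182.99, 213.62], [176.68, 246.94]] dist 0.10255754098238583 heading 81.84387540382772 centre [0.53609774 0.27226338]
err -0.0005498199253869745 0.000995138460755253
board pcb top z 0.043 normal [-0.001 -0.002  1.   ] 730
blade pts 672 mean [0.4963 0.0091 0.0031] normal [ 0.021 -0.005  1.   ] long [-0.155 -0.988 -0.002] ang -98.934385475558
[495.5   9.3] [119.9  55.5] 81.45
0.1 30 0.0302
0.11 37 0.0307
0.12 29 0.0305
0.13 28 0.0308
0.14 28 0.0302
0.15 37 0.032
0.16 63 0.0912
0.17 63 0.0332
0.18 58 0.0752
0.19 41 0.0647
0.2 34 0.0484
0.21 5 0.0397
angle 1.0095495953007299 [ 0.53224208 -0.84659221] 104
fan [727.7 -45.1] [727.6 -45.2]
carton [ 731.6 -248. ] [ 731.5 -248. ]
supply [492.3 569.5] [492. 569.]
clock 31.02 pos [ 0.4518 -0.2934  0.2163] jaw -8.16 shift [ 0.0163 -0.0025  0.0288] turn 0.0007 F [-0.7 -0.2 -0.2] w 0.999 tilt [0.0002 0.0001]
```

View pics/z_top.png

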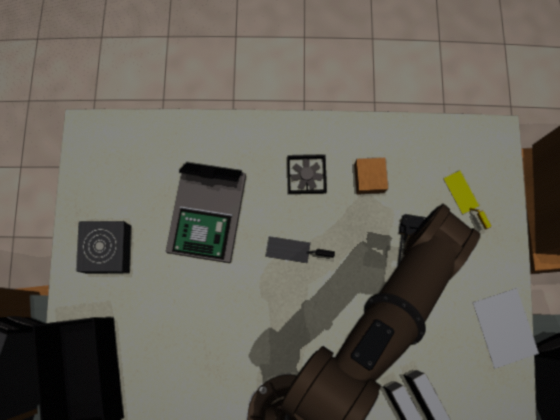

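View pics/z_side.png

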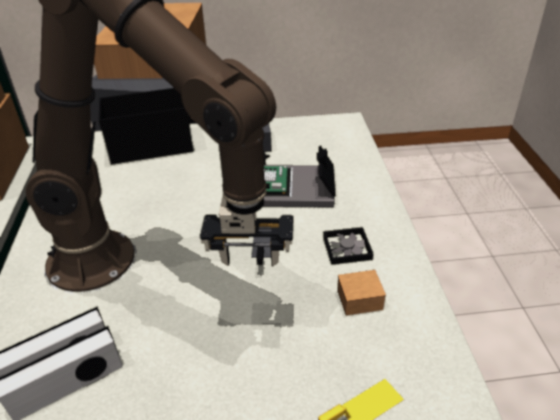

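```bash
python3 - <<'E' 2>/dev/null
from h import *
for n,(a,b,c,e) in [('top',(160,150,260,215)),('side',(290,130,350,215))]:
    W=np.nanmedian([cam(n)['W'] for _ in range(3)],0)[b:e,a:c].reshape(-1,3); W=W[~np.isnan(W[:,0])]
    q=np.c_[(W[:,:2]-PAD)@TX,(W[:,:2]-PAD)@TY,W[:,2]]; q=q[(np.abs(q[:,1])<.1)&(q[:,2]>.045)&(q[:,2]<.17)]
    off=q[(np.abs(q[:,1])>.03)&(np.abs(q[:,1])<.085)&(q[:,2]>.04)]; ce=q[np.abs(q[:,1])<.018]
    print(n,len(q),'panel z max',np.percentile(off[:,2],[90,98,100]),'lug zmax',np.percentile(ce[:,2],[95,100]) if len(ce) else '')
for t in (.87,.95,1.0,1.05,1.1,1.22): print(t,'panel top',.031+.092*np.sin(t)+.012*np.cos(t),'lug',.031+.111*np.sin(t)+.04*np.cos(t))
E
```

```text
top 715 panel z max [0.11523467 0.11860936 0.11963286] lug zmax [0.14627484 0.14904287]
side 572 panel z max [0.11481045 0.1166817  0.11868334] lug zmax [0.14491387 0.1496584 ]
0.87 panel top 0.10905618077322647 lug 0.1416335738994311
0.95 panel top 0.112814423514189 lug 0.14455644461017583
1.0 panel top 0.11489895827274414 lug 0.1460153715484021
1.05 panel top 0.11677378932935029 lug 0.14718681995660496
1.1 panel top 0.11843423058275898 lug 0.1480678618238424
1.22 panel top 0.12152088973714678 lug 0.1489858584040584
```

The panel edge and lug heights agree with a screen angle of about 1.05 rad. Everything checks out, so I hand in.

```bash
python3 -c "
from cell import arm
print(arm.sign_off())"
```

```text
the job is handed in; nothing more can be done
None
```

I raised the screen, carried the board to the pad on the spatula, set it down, put the spatula back on the bench and handed the job in. It took about 31 of the 72 s, and the sign-off gives no verdict.

What my last checks showed:
- **Board:** it sits on the pad about 1 mm off centre and less than 0.1° from the pad's long side. The board's top surface is at 43 mm, so its feet are at about 30 mm, and the tilt was too small to measure.
- **Spatula:** it lies on the bench with its blade top at 3 mm, about 95 mm clear of the tester. The plane fit gave a slope of 0.02 rad, within noise.
- **Screen:** the readings disagree slightly. The slope fits gave 1.01–1.03 rad, while the arc I moved it along and the panel and lug heights gave about 1.05 rad; all are within 0.87–1.22.
- **Fan, carton and power supply:** none moved by more than about 0.6 mm.
- **Gripper:** it was open and raised, touching nothing. I saw no sign of it touching the board, but I could not read that contact directly.

One thing did not go as planned: the board crept about 14 mm forward on the blade, most likely while the arm slowed near the tester. I saw this over the pad and corrected it slowly before setting the board down.

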